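Put the washed utensils to drain over the sink

TASK

The wooden spoon and the red spatula have been washed and need to drip dry. Slide the green draining cup along its rail so that it hangs right over the sink's drain, and stand the spoon and the spatula in it, handles down on the cup's floor and heads up. Leave the other things on the counter where they are.

Things in the scene. Friction and masses are not known exactly. Their poses are not given: they have to be found in the camera images.
- wooden_spoon: Light wooden spoon, 200 mm long, about 55 g, lying flat. Origin: middle of its length, on its underside; +x runs along it to the head, z up. Round handle 16 mm thick (13 mm near the head), axis 8 mm above the underside, from x = -100 to +47 mm; oval head 44 mm wide (y), 12 mm thick, from x = 37 to 100 mm. Balances near x = +18 mm.
- spoon_end (a point): Centre of the free end of the spoon's handle (x = -100 mm, 8 mm above the underside).
- spatula: Spatula with red blade, 200 mm long, about 65 g, lying flat. Origin: middle of its length, on its underside; +x runs along it to the blade, z up. Dark handle 18 mm wide (y), 16 mm thick, axis 8 mm above the underside, from x = -100 to +18 mm; 12 mm steel neck to 28 mm; flat blade 46 mm wide, 8 mm thick, from x = 28 to 100 mm. Balances near x = +8 mm.
- spatula_end (a point): Centre of the free end of the spatula's handle (x = -100 mm, 8 mm above the underside).
- rail: Fixed stainless rail over the sink on two A-shaped end frames (at y = -315 and +315 mm, feet reaching 86 mm either way in x). Origin: on the counter under the rail's middle. y runs along the rail to the robot's left, x away from the robot, z up. A 12 mm bar runs 145 mm above the counter, an 8 mm rod 75 mm above it.
- draining_cup (a joint): How far the cup is slid along the rail, in m: 0 at the left end stop (cup centre at rail y = +235 mm), growing towards rail -y (the robot's right) to 0.47 at the right end stop. It slides with about 4 N of drag, stays where it is left and does not swing or lift off.
- cup_floor (a point): Centre of the inner floor of the green draining cup, 49 mm above the counter; axes as the rail. Open box, outside 86 mm (x) by 130 mm (y), walls 4 mm, rim 111 mm above this point. A 4 mm wall at y = 0, as high as the rim, parts it into two compartments, each 78 mm (x) by 59 mm (y), centred at y = -31.5 and +31.5 mm.
- cup_tab (a point): Centre of the top of the cup's grey upright grip tab, 207 mm above the counter, over the rail bar, 55 mm behind (+x of) the cup's centre. The tab is 26 mm wide along the rail (y), 14 mm thick (x), and stands 50 mm tall on a grey runner (64 mm along y, 24 mm along x) that wraps the bar.
- drain (a point): Centre of the round drain strainer (110 mm across its flange) in the floor of the steel sink bowl, 177 mm below the counter. World axes. The bowl's opening is 380 mm (x) by 320 mm (y); the cup passes freely above the rim.
- mug: Bystander: blue mug, 82 mm across, 92 mm tall, with a handle on its own +y side. Origin: centre of its underside.
- soap_bottle: Bystander: green washing-up liquid bottle, 62 mm across, 200 mm tall. Origin: centre of its underside.
- tumbler: Bystander: clear glass tumbler, 72 mm across, 110 mm tall. Origin: centre of its underside.
- honey_jar: Bystander: amber jar with a yellow lid, 68 mm across, 85 mm tall. Origin: centre of its underside.
- small_bowl: Bystander: small white bowl, 100 mm across, 45 mm tall. Origin: centre of its underside.
- tea_canister: Bystander: round white tea canister with a wooden lid, 84 mm across, 150 mm tall. Origin: centre of its underside.

How it is judged:
By the outcome, as a careful person would: the job done as asked, in the order asked, and still so for the second after the job is handed in, with the robot touching nothing.
It also fails if it takes over 72 s, if anything falls off the work surface, if the arm or the gripper's body presses on something with over 40 N, if the wrist force passes 120 N, or if a joint passes its speed limit or range.

ROBOT

A 7-joint arm with a two-finger parallel gripper is mounted at the origin on the work surface. World frame = base frame: x ahead of the robot, y to its left, z up, the work surface at z = 0. Lengths are in m, angles in rad, forces in N, time in s.
With the tool pointing down it reaches from about 0.4 to 0.85 m from the base axis. Payload 10.4 kg.
Tool frame: the origin (TCP) lies midway between the tips of the shut fingers; the grasp point (between the pads) lies 19 mm behind it (r.grasp_offset is the distance from the TCP to the grasp point, in m); x points along the fingers, y is the direction in which the jaws open and shut, and the axes are right-handed (so a half turn about x gives the same grasp; the last joint's range is limited). The gripper opens to 87 mm and grips with 3 to 60 N. Pads are 19 mm wide; open, the fingers measure 117 mm over their backs; the gripper's body (75 mm by 190 mm) begins 51 mm behind the grasp point.
Start: joints at [-1.128, 0.332, -0.065, 1.46, 0.022, 1.35, -0.088], TCP at [0.281, 0.558, 0.223] pointing down, gripper open.
Joint ranges: [-2.6, 2.6], [-0.5, 2.12], [-1.47, 1.34], [0.16, 2.42], [-1.27, 4.41], [0.06, 2.06], [-2.6, 2.6]. Speed limits (rad/s): [2.22, 2.22, 2.79, 2.79, 3.14, 3.14, 3.14].

INTERFACE

Orientations are given as a unit quaternion [x, y, z, w].
In Python, from bench import r, vision, close_job gives the robot as it stands. The module is installed in compiled form; this text tells all that it offers.
- The arm moves only by the shell command python3 -m pendant 'ROWS' [OPENING] [FORCE]. ROWS is text: rows parted by semicolons, each of 6 numbers parted by spaces: the shift along the tool's x, y, z in units of 0.25 m (1.0 is 0.25 m), then the turn, a rotation vector about the tool's x, y, z in units of 1.5 rad (1.0 is 1.5 rad). A call has 1 to 8 rows; each row is the pose to reach, as a shift and turn from the pose commanded when the call began, along the tool's axes at that moment; what a row does not reach only later rows make up. A row lasts 1/10 s, in which the tool goes at most 50 mm and 8.59 degrees, less where a joint would pass 70% of its speed; a pose out of reach is approached as far as the arm can. A call with a number of a shift or a turn outside -1 to 1 is refused whole. A call with a gripper value outside its range is refused whole. OPENING is the gripper command: -1 is shut, 1 is fully open, values between are in proportion, set as the call begins (- or left out, the last holds). The fingers move at their own pace and stop on an object; FORCE is the grip in N (left out, the last holds). Time passes only in rows, so rows that repeat a pose let the fingers close. It gives the time, the measured TCP pose, the force and the opening at its end, in the units of the state.
- r.read_state(): the state, without advancing time (a new reading comes with each control period).
- vision.camera(name): name is "side" or "top"; returns (picture, depth): 400x640x3 uint8, blue, green, red; 400x640 float32, m along the optical axis (not along the pixel's ray), 0 where there is no reading.
- vision.get_calibration(name): a dict with "camera_matrix" (3x3 intrinsics, pixels), "rvec" (rotation vector, rad) and "tvec" (3), from world to camera coordinates, as OpenCV has them. Camera axes: x right, y down, z forward; pixel columns grow to the right and rows downward; lengths in m; the calibration is good to about 2 mm. A picture is of the moment at which its call begins. get_calibration takes no time and is no camera call.
- close_job(): hands the job in, once; it reports no verdict.
The state is a dict: "time": time; "joint_positions": joint angles; "joint_vel": joint speeds; "joint_torque": joint torques, N m; "ee_pos": TCP position; "eef_rot": TCP orientation; "ft_force": force on the tool from outside, world axes, zero at the start; "torque": the same for the moment, N m; "width": finger opening in m.
Only numpy, scipy, OpenCV 4.12 (cv2) and the standard library are available. Lean on these libraries where they do the work, as an engineer would, in place of code of your own. Each camera call takes 0.05 s, during which the arm holds its last target. There are 200 camera calls.

## Working session

There is one attempt and no reset: what is moved stays moved. The work goes in short steps, Python scripts to look and compute and a shell command to move; the robot and the scene stay as the last step left them, time stands still between calls to the robot, and variables do not carry over. Pictures are saved under pics/ and viewed, about 8 in all and at most 12, crops included, and the job is handed in when it is done.

```bash
mkdir -p pics; cat > h.py <<'E'
from bench import r, vision
import numpy as np, cv2
from scipy.spatial.transform import Rotation as R
def cam(n):
    p,d=vision.camera(n); c=vision.get_calibration(n); K=np.array(c["camera_matrix"]); 
    Rm=cv2.Rodrigues(np.array(c["rvec"],float))[0]; t=np.array(c["tvec"],float).ravel()
    v,u=np.indices(d.shape); x=np.stack([(u-K[0,2])/K[0,0]*d,(v-K[1,2])/K[1,1]*d,d],-1)
    w=(x-t)@Rm; w[d==0]=np.nan
    return p,d,w
def rel(pos,Rt=None):
    "shift (units) and turn (units) from present measured pose to target"
    s=r.read_state(); R0=R.from_quat(s["eef_rot"]); dp=R0.inv().apply(np.array(pos)-s["ee_pos"])/0.25
    rv=np.zeros(3) if Rt is None else (R0.inv()*Rt).as_rotvec()/1.5
    return np.round(np.r_[dp,rv],3)
E
python3 - <<'E'
from h import *
for n in("top","side"):
    p,d,w=cam(n); cv2.imwrite(f"pics/{n}0.png",p); np.save(f"{n}0.npy",w)
s=r.read_state(); print(s); print(R.from_quat(s["eef_rot"]).as_matrix().round(3), r.grasp_offset)
E
```

```text
{'time': 0.1, 'joint_positions': array([-1.12755545,  0.33280719, -0.06473361,  1.46083783,  0.02161558,
        1.34990327, -0.08850568]), 'joint_vel': array([ 0.0030017 , -0.00175347,  0.00025716, -0.00274806, -0.0003201 ,
        0.00012072, -0.00180223]), 'joint_torque': array([ 2.69613411e-04, -6.24545574e+01,  2.39118777e-02, -3.90714490e+01,
       -6.14422071e-02,  3.65369988e-02,  2.48954069e-05]), 'ee_pos': array([0.28057072, 0.55810413, 0.22184383]), 'eef_rot': array([ 0.16276012,  0.68809798, -0.16363545,  0.68793441]), 'ft_force': array([-0.64203005, -0.0232961 ,  0.07405809]), 'torque': array([-0.01159601, -0.04602152, -0.01348867]), 'width': 0.08728857197703287}
[[-0.001  0.449  0.893]
 [-0.001  0.893 -0.449]
 [-1.    -0.001  0.   ]] 0.0187
```

View pics/top0.png

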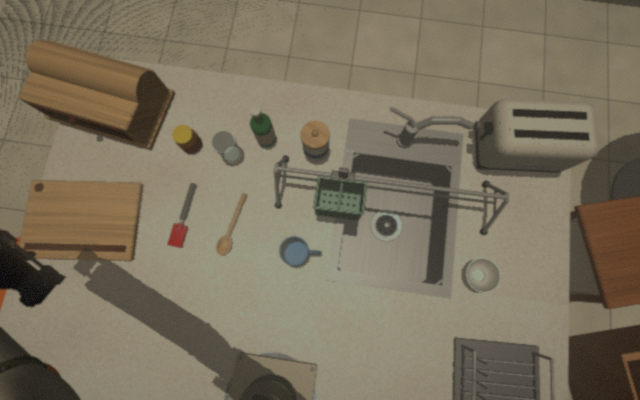

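View pics/side0.png

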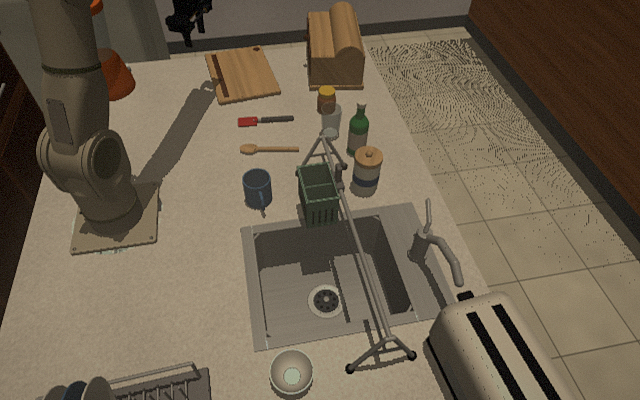

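The top view shows the spatula at (182,215), the spoon at (232,224), the cup at (340,197), the tab near (343,172) and the drain at (386,226). Both utensil heads point towards the robot. Next I measure them.

```bash
cat > meas.py <<'E'
from h import *
p=cv2.imread("pics/top0.png"); w=np.load("top0.npy")
hsv=cv2.cvtColor(p,cv2.COLOR_BGR2HSV)
def q(n,u,v): print(n,w[v,u].round(3))
for n,u,v in[("counter",210,280),("drain",386,226),("mug",294,250),("soap",262,125),("tumbler",232,155),("jar",183,133),("bowl",482,275),("canister",315,133),("toprail",420,185),("tab",343,172),("frameL",281,162),("frameR",503,197)]: q(n,u,v)
# objects above counter in ROI
for n,(u0,u1,v0,v1) in dict(spat=(160,205,175,255),spoon=(210,256,185,262)).items():
    s=w[v0:v1,u0:u1]; m=(s[...,2]>0.006)&(s[...,2]<0.03); P=s[m]
    # largest comp
    nc,l,st,_=cv2.connectedComponentsWithStats(m.astype(np.uint8)); k=1+st[1:,4].argmax(); P=s[l==k]
    c,dirn=P[:,:2].mean(0),np.linalg.svd(P[:,:2]-P[:,:2].mean(0),full_matrices=False)[2][0]
    a=(P[:,:2]-c)@dirn; mid=c+dirn*(a.min()+a.max())/2
    print(n,len(P),"mid",mid.round(4),"dir",dirn.round(3),"len",np.ptp(a).round(3),"z",P[:,2].min().round(3),P[:,2].max().round(3), "lat",[round(float(np.ptp(((P[:,:2]-c)@[-dirn[1],dirn[0]])[sel])),3) for sel in(a<0,a>0)])
# cup rim, tab
s=w[140:225,305:375]
for lo,hi in((.15,.168),(.195,.22)):
    m=(s[...,2]>lo)&(s[...,2]<hi); P=s[m]; print(lo,len(P),P.min(0).round(3),P.max(0).round(3),np.median(P,0).round(3))
m=(s[...,2]>.04)&(s[...,2]<.056);print("floor",s[m].min(0),s[m].max(0))
# drain ring
s=w[205:250,365:410]; hs=hsv[205:250,365:410]; m=(hs[...,2]>165); P=s[m]; print("drain",len(P),P.min(0).round(3),P.max(0).round(3))
# rail bar
s=w[165:205,380:475];m=(s[...,2]>.13)&(s[...,2]<.16);P=s[m];print("rail",np.polyfit(P[:,1],P[:,0],1),P[:,2].mean())
E
python3 meas.py
python3 - <<'E'
import cv2
p=cv2.imread("pics/top0.png")[130:270,150:430]; cv2.imwrite("pics/top0c.png",cv2.resize(p,None,fx=2.8,fy=2.8,interpolation=cv2.INTER_CUBIC))
E
```

```text
counter [0.298 0.233 0.001]
drain [ 0.562 -0.289 -0.165]
mug [0.421 0.001 0.008]
soap [0.746 0.135 0.14 ]
tumbler [0.669 0.224 0.066]
jar [0.709 0.375 0.087]
bowl [ 0.429 -0.564 -0.001]
canister [ 0.74  -0.018  0.148]
toprail [ 0.633 -0.321  0.151]
tab [ 0.622 -0.109  0.205]
frameL [0.658 0.07  0.099]
frameR [ 0.632 -0.545  0.149]
spat 579 mid [0.4792 0.3503] dir [-0.996  0.085] len 0.199 z 0.006 0.02 lat [0.019, 0.047]
spoon 392 mid [0.4722 0.1995] dir [-0.978  0.208] len 0.197 z 0.006 0.019 lat [0.017, 0.042]
0.15 619 [ 0.526 -0.196  0.15 ] [ 0.64  -0.008  0.167] [ 0.611 -0.109  0.158]
0.195 59 [ 0.62  -0.122  0.196] [ 0.634 -0.096  0.21 ] [ 0.626 -0.109  0.205]
floor [ 0.52909714 -0.17383759  0.04009597] [0.74494447 0.01129162 0.0559849 ]Traceback (most recent call last):
  File "meas.py", line 20, in <module>
    s=w[205:250,365:410]; hs=hsv[205:250,365:410]; m=(hs[...,2]>165); P=s[m]; print("drain",len(P),P.min(0).round(3),P.max(0).round(3))
                                                                                                   ~~~~~^^^
    return umr_minimum(a, axis, None, out, keepdims, initial, where)
ValueError: zero-size array to reduction operation minimum which has no identity
```

View pics/top0c.png

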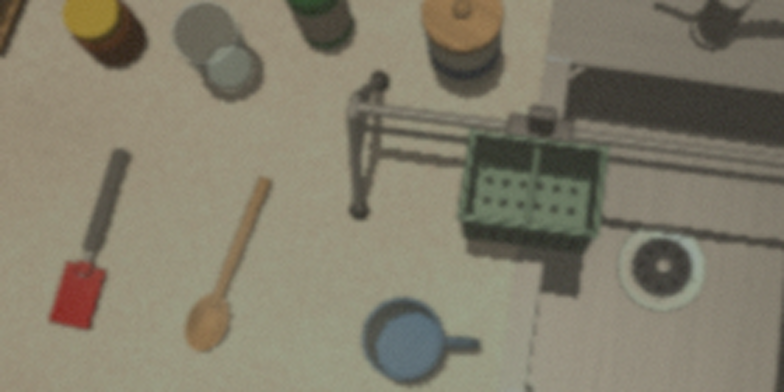

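The crop shows the spatula head at lower left, the spoon beside it, both cup compartments empty, and the drain centre at crop pixel (661,268), which is full-image (386,226). Next come the drain position and the rail angle.

```bash
python3 - <<'E'
from h import *
w=np.load("top0.npy");p=cv2.imread("pics/top0.png")
g=p[200:252,360:412].astype(int)
print("rowmax",g.sum(2).max(), np.median(g.sum(2)))
m=((g.sum(2)>np.median(g.sum(2))+60)).astype(np.uint8)
nc,l,st,ce=cv2.connectedComponentsWithStats(m); k=1+st[1:,4].argmax(); print(st[k],ce[k])
pts=cv2.convexHull(np.argwhere(l==k)[:,::-1].astype(np.int32)); e=cv2.fitEllipse(pts); print(e)
c=vision.get_calibration("top");K=np.array(c["camera_matrix"]);Rm=cv2.Rodrigues(np.array(c["rvec"],float))[0];t=np.array(c["tvec"],float).ravel()
def ray(u,v,z):
    C=-Rm.T@t; d=Rm.T@np.linalg.solve(K,[u,v,1]); return C+d*(z-C[2])/d[2]
print("cam",(-Rm.T@t).round(3),"drain",ray(360+e[0][0],200+e[0][1],-.177).round(4), ray(386,225.7,-.177).round(4))
for (v0,v1,u0,u1,n) in((205,250,365,410,"dr"),):
    print(np.nanmedian(w[v0:v1,u0:u1],axis=(0,1)))
s=w[165:205,375:480];q=(s[...,2]>.140)&(s[...,2]<.162);P=s[q];f=np.polyfit(P[:,1],P[:,0],1);print("rail",f,np.polyval(f,[-.109,-.28]),P[:,2].max())
s=w[130:215,305:375]
q=(s[...,2]>.154)&(s[...,2]<.166)&(s[...,0]<.605);P=s[q][:,:2];print("rim",cv2.minAreaRect(P.astype(np.float32)*1000))
E
```

```text
rowmax 467 384.0
[34 16  7 14 35] [38.02857143 22.05714286]
((36.766780853271484, 22.073097229003906), (5.9693427085876465, 13.473580360412598), 160.77752685546875)
cam [ 0.345 -0.099  1.111] drain [ 0.5835 -0.3273 -0.177 ] [ 0.5651 -0.2909 -0.177 ]
[ 0.56106259 -0.2949358  -0.1793006 ]
rail [-0.01408438  0.625219  ] [0.6267542  0.62916263] 0.1550924866241205
rim ((564.9990844726562, -109.61986541748047), (136.21652221679688, 78.03302764892578), 89.6712875366211)
```

```bash
cat >> h.py <<'E'
def down(yaw):
    "tool pointing down, jaw axis (tool y) at yaw (deg) in world"
    y=np.array([np.cos(np.radians(yaw)),np.sin(np.radians(yaw)),0]); x=np.array([0,0,-1.]); return R.from_matrix(np.c_[x,y,np.cross(x,y)])
def point(yaw,pitch,roll180=False):
    "tool x at yaw deg, pitched below horizontal by pitch deg, jaw axis horizontal"
    a,b=np.radians([yaw,pitch]); x=np.array([np.cos(a)*np.cos(b),np.sin(a)*np.cos(b),-np.sin(b)]); y=np.array([-np.sin(a),np.cos(a),0])*(-1 if roll180 else 1)
    return R.from_matrix(np.c_[x,y,np.cross(x,y)])
def plan(wps):
    "wps: (TCP pos, Rotation or None); prints row text + rows needed"
    s=r.read_state(); p=np.array(s["ee_pos"]); Q=R.from_quat(s["eef_rot"])
    for pos,Rt in wps:
        pos=np.array(pos,float); Rt=Q if Rt is None else Rt
        dp=Q.inv().apply(pos-p); rv=(Q.inv()*Rt).as_rotvec()
        n=max(np.linalg.norm(dp)/.05,np.degrees(np.linalg.norm(rv))/8.59)
        print(" ".join(f"{v:.3f}" for v in np.r_[dp/.25,rv/1.5]),"  rows>=",round(n,1),"OVER" if max(abs(np.r_[dp/.25,rv/1.5]))>1 else ""); p,Q=pos,Rt
def log():
    s=r.read_state(); 
    with open("log.txt","a") as f: f.write(" ".join(map(str,np.r_[s["joint_positions"],s["ee_pos"],s["eef_rot"]]))+"\n")
    print("t",s["time"],"j",s["joint_positions"].round(2),"p",s["ee_pos"].round(4),"F",s["ft_force"].round(1),"w",round(s["width"],4))
E
python3 - <<'E'
from h import *
w=np.load("top0.npy"); log()
s=w.reshape(-1,3); m=(s[:,0]>.55)&(s[:,0]<.75)&(s[:,1]<.1)&(s[:,1]>-.45)&(s[:,2]>.17)
import collections
print(collections.Counter(map(tuple,(s[m]*20).round().astype(int)/20)).most_common(12) if 0 else [tuple(x) for x in np.unique((s[m]*25).round()/25,axis=0).round(2)])
plan([((.40,.36,.26),down(90.8)),((.52,.14,.26),None),((.628,-.109,.26),None),((.628,-.109,.169),None)])
E
```

```text
t 0.1 j [-1.13  0.33 -0.06  1.46  0.02  1.35 -0.09] p [0.2806 0.5581 0.2218] F [-0.6 -0.   0.1] w 0.0873
[(np.float64(0.64), np.float64(-0.12), np.float64(0.16)), (np.float64(0.64), np.float64(-0.12), np.float64(0.2)), (np.float64(0.64), np.float64(-0.08), np.float64(0.16)), (np.float64(0.64), np.float64(-0.08), np.float64(0.2))]
-0.152 -0.494 0.783 -0.320 -0.000 0.001   rows>= 4.7 
0.000 -0.887 0.468 0.000 0.000 0.000   rows>= 5.0 
0.000 -1.002 0.418 0.000 0.000 0.000   rows>= 5.4 OVER
0.364 0.000 0.000 0.000 0.000 0.000   rows>= 1.8
```

```bash
python3 -m pendant '-0.152 -0.494 0.783 -0.32 0 0;-0.152 -0.494 0.783 -0.32 0 0;-0.152 -0.494 0.783 -0.32 0 0;-0.152 -0.494 0.783 -0.32 0 0;-0.152 -0.494 0.783 -0.32 0 0;-0.152 -0.494 0.783 -0.32 0 0' 0.2
python3 -c "from h import *;log()"
python3 -m pendant '0 -0.887 0.468 0 0 0;0 -0.887 0.468 0 0 0;0 -0.887 0.468 0 0 0;0 -0.887 0.468 0 0 0;0 -0.887 0.468 0 0 0;0 -0.887 0.468 0 0 0'
python3 -c "from h import *;log()"
python3 -m pendant '0 -1 0.42 0 0 0;0 -1 0.42 0 0 0;0 -1 0.42 0 0 0;0 -1 0.42 0 0 0;0 -1 0.42 0 0 0;0 -1 0.42 0 0 0;0 -1 0.42 0 0 0'
python3 -c "from h import *;log();plan([((.628,-.109,.169),down(90.8))])"
```

```text
time: 0.7
ee_pos: [0.4042, 0.355, 0.2616]
eef_rot: [-0.002, 0.706, 0.002, 0.708]
ft_force: [1.1, -0.4, -0.3]
width: 0.0538
t 0.7 j [-0.82  0.12  0.01  1.64  0.    1.38  0.77] p [0.4042 0.355  0.2616] F [ 1.1 -0.4 -0.3] w 0.0538
time: 1.3
ee_pos: [0.5227, 0.1331, 0.2603]
eef_rot: [-0.003, 0.707, 0.001, 0.707]
ft_force: [-0.4, 0.3, 0.3]
width: 0.0524
t 1.3 j [-0.54  0.12  0.22  1.64 -0.02  1.38  1.26] p [0.5227 0.1331 0.2603] F [-0.4  0.3  0.3] w 0.0524
time: 2.0
ee_pos: [0.6289, -0.1119, 0.2594]
eef_rot: [-0.004, 0.708, 0.003, 0.707]
ft_force: [-0.6, 0.0, -0.9]
width: 0.0523
t 2.0 j [-0.2   0.36  0.41  1.38 -0.14  1.43  1.78] p [ 0.6289 -0.1119  0.2594] F [-0.6  0.  -0.9] w 0.0523
0.362 0.012 -0.003 -0.003 -0.001 0.001   rows>= 1.8
```

```bash
python3 -m pendant '0.2 0.012 0 0 0 0;0.362 0.012 0 0 0 0;0.362 0.012 0 0 0 0' 
python3 -m pendant '0 0 0 0 0 0;0 0 0 0 0 0;0 0 0 0 0 0;0 0 0 0 0 0' -1 20
python3 - <<'E'
from h import *
log(); s=r.read_state(); y=s["ee_pos"][1]; plan([((s["ee_pos"][0]+.0025,-.291-(-.109-y)*0,s["ee_pos"][2]),None)])
E
```

```text
time: 2.3
ee_pos: [0.6255, -0.1023, 0.1641]
eef_rot: [-0.005, 0.711, 0.006, 0.704]
ft_force: [-0.0, 0.3, 0.6]
width: 0.0525
time: 2.7
ee_pos: [0.6298, -0.1063, 0.1721]
eef_rot: [-0.005, 0.706, 0.004, 0.708]
ft_force: [0.6, -3.9, 3.3]
width: 0.0281
t 2.7 j [-0.2   0.4   0.39  1.51 -0.16  1.25  1.79] p [ 0.6298 -0.1063  0.1721] F [ 0.6 -3.9  3.3] w 0.0281
0.001 -0.739 -0.000 0.000 0.000 0.000   rows>= 3.7
```

```bash
python3 -m pendant '0 -0.1 0 0 0 0;0 -0.2 0 0 0 0;0 -0.32 0 0 0 0;0 -0.44 0 0 0 0;0 -0.56 0 0 0 0;0 -0.66 0 0 0 0;0 -0.735 0 0 0 0;0 -0.735 0 0 0 0' 
python3 -m pendant '0 0 0 0 0 0;0 0 0 0 0 0'
python3 - <<'E'
from h import *
log()
p,d,w=cam("top"); cv2.imwrite("pics/top1.png",cv2.resize(p[140:280,270:480],None,fx=3.6,fy=3.6,interpolation=cv2.INTER_CUBIC)); np.save("top1.npy",w)
s=w[140:260,330:450]
q=(s[...,2]>.154)&(s[...,2]<.166)&(s[...,0]<.605)&(s[...,0]>.52);P=s[q][:,:2];print("rim",cv2.minAreaRect(P.astype(np.float32)*1000),np.percentile(P,[1,99],axis=0))
E
```

```text
time: 3.5
ee_pos: [0.6329, -0.2921, 0.172]
eef_rot: [-0.005, 0.705, 0.003, 0.709]
ft_force: [4.8, -3.9, 4.3]
width: 0.0258
time: 3.7
ee_pos: [0.6329, -0.2905, 0.172]
eef_rot: [-0.006, 0.705, 0.004, 0.709]
ft_force: [4.2, -4.3, 3.9]
width: 0.0256
t 3.7 j [ 0.07  0.54  0.44  1.34 -0.23  1.31  2.09] p [ 0.6329 -0.2905  0.172 ] F [ 4.2 -4.3  3.9] w 0.0256
rim ((535.4451904296875, -357.88140869140625), (3.4796628952026367, 9.725598335266113), 69.3321762084961) [[ 0.53152012 -0.3595235 ]
 [ 0.54003303 -0.35462844]]
```

View pics/top1.png

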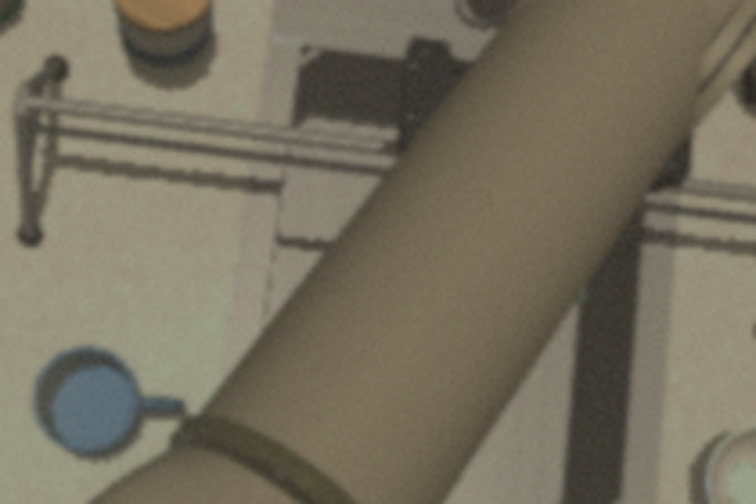

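```bash
python3 -m pendant '0 0 0 0 0 0;0 0 0 0 0 0;-0.15 0 0 0 0 0;-0.35 0 0 0 0 0;-0.35 0 0 0 0 0' 0.2
python3 - <<'E'
from h import *
log(); plan([((.56,-.12,.26),down(85)),((.48,.07,.26),down(78)),((.445,.2053,.14),down(78))])
E
```

```text
time: 4.25
ee_pos: [0.6332, -0.2904, 0.2651]
eef_rot: [-0.006, 0.704, 0.004, 0.71]
ft_force: [0.8, -0.4, -0.5]
width: 0.0509
t 4.25 j [ 0.07  0.49  0.46  1.21 -0.21  1.48  2.08] p [ 0.6332 -0.2904  0.2651] F [ 0.8 -0.4 -0.5] w 0.0509
0.015 0.686 -0.283 0.068 0.006 0.002   rows>= 3.7 
0.000 0.729 -0.385 0.081 0.000 0.000   rows>= 4.1 
0.480 0.500 -0.249 0.000 0.000 0.000   rows>= 3.7
```

```bash
python3 -m pendant '0.015 0.686 -0.283 0.068 0 0;0.015 0.686 -0.283 0.068 0 0;0.015 0.686 -0.283 0.068 0 0;0.015 0.686 -0.283 0.068 0 0'
python3 -c "from h import *;log()"
python3 -m pendant '0 0.729 -0.385 0.081 0 0;0 0.729 -0.385 0.081 0 0;0 0.729 -0.385 0.081 0 0;0 0.729 -0.385 0.081 0 0;0 0.729 -0.385 0.081 0 0'
python3 -c "from h import *;log()"
python3 -m pendant '0.48 0.5 -0.249 0 0 0;0.48 0.5 -0.249 0 0 0;0.48 0.5 -0.249 0 0 0;0.48 0.5 -0.249 0 0 0;0.48 0.5 -0.249 0 0 0'
cat > fit.py <<'E'
from h import *
from scipy.optimize import least_squares
import itertools
D=np.loadtxt("log.txt"); J=D[:,:7]; P=D[:,7:10]; Q=R.from_quat(D[:,10:])
def fk(x,sg,q):
    off=x[:24].reshape(8,3); jo=x[24:]  # offsets per link, then tool rotvec (3)
    T=np.tile(off[0],(len(q),1)); Rm=R.identity(len(q))
    for i in range(7):
        ax=np.array([0,0,sg[i]]) if i%2==0 else np.array([0,sg[i],0])
        Rm=Rm*R.from_rotvec(np.outer(q[:,i],ax)); T=T+Rm.apply(off[i+1])
    return T,Rm*R.from_rotvec(jo)
def fit(sg,x0,J,P,Q,lam=3e-3):
    def f(x):
        T,Rm=fk(x,sg,J); return np.r_[((T-P)*10).ravel(),(Rm.inv()*Q).as_rotvec().ravel(),lam*(x-x0)*3]
    return least_squares(f,x0)
x0=np.zeros(27); x0[2]=.33; x0[8]=.35 ;x0[14]=.35; x0[20]=0; x0[23]=.25
if __name__=="__main__":
    best=[]
    for s in itertools.product((1,-1),repeat=4):
        sg=(s[0],1,s[1],1,s[2],1,s[3])
        for tz in (0,1.57,-1.57,3.1):
            x=x0.copy(); x[24:]=(R.from_rotvec([0,0,tz])*R.from_euler("y",-90,degrees=True)).as_rotvec()
            o=fit(sg,x,J,P,Q); best.append((o.cost,sg,o.x))
    best.sort(key=lambda b:b[0])
    for b in best[:5]: print(b[0],b[1])
    print(best[0][2][:24].reshape(8,3).round(3),best[0][2][24:].round(3)); T,Rm=fk(best[0][2],best[0][1],J); print(abs(T-P).max(),(Rm.inv()*Q).magnitude().max())
    np.savez("fk.npz",x=best[0][2],sg=best[0][1])
E
python3 - <<'E'
from h import *
log(); plan([((.445,.2053,.003),down(78))])
E
python3 fit.py
```

```text
time: 4.65
ee_pos: [0.5569, -0.1153, 0.2536]
eef_rot: [0.031, 0.707, -0.03, 0.706]
ft_force: [0.1, 0.4, 0.2]
width: 0.0519
t 4.65 j [-0.24  0.19  0.42  1.59 -0.08  1.38  1.68] p [ 0.5569 -0.1153  0.2536] F [0.1 0.4 0.2] w 0.0519
time: 5.15
ee_pos: [0.4759, 0.0774, 0.2539]
eef_rot: [0.072, 0.704, -0.07, 0.703]
ft_force: [0.5, 0.7, -0.9]
width: 0.0519
t 5.15 j [-0.5  -0.01  0.24  1.79  0.    1.36  1.11] p [0.4759 0.0774 0.2539] F [ 0.5  0.7 -0.9] w 0.0519
time: 5.65
ee_pos: [0.4402, 0.2091, 0.1306]
eef_rot: [0.071, 0.705, -0.073, 0.702]
ft_force: [-0.6, -0.4, 0.4]
width: 0.0524
t 5.65 j [-0.64  0.11  0.11  1.93 -0.01  1.11  0.84] p [0.4402 0.2091 0.1306] F [-0.6 -0.4  0.4] w 0.0524
0.510 -0.010 0.024 0.004 -0.003 0.002   rows>= 2.6 
9.289169142708678e-07 (-1, 1, -1, 1, -1, 1, -1)
0.00012465834904224962 (-1, 1, -1, 1, -1, 1, -1)
0.00013532914056432185 (-1, 1, -1, 1, -1, 1, -1)
0.0004744357470221315 (-1, 1, -1, 1, -1, 1, -1)
0.1562364818222606 (-1, 1, -1, 1, 1, 1, -1)
[[ 0.    -0.     0.294]
 [ 0.    -0.011 -0.036]
 [-0.    -0.011  0.399]
 [ 0.    -0.012  0.049]
 [ 0.    -0.012  0.42 ]
 [-0.    -0.     0.07 ]
 [ 0.    -0.     0.051]
 [-0.     0.     0.301]] [ 1.209 -1.209  1.209]
1.1279199414460095e-06 8.553458571709997e-09
```

```bash
cat > ik.py <<'E'
from fit import *
K=np.load("fk.npz"); X,SG=K["x"],K["sg"]
lo=np.array([-2.6,-.5,-1.47,.16,-1.27,.06,-2.6]);hi=np.array([2.6,2.12,1.34,2.42,4.41,2.06,2.6])
def FK(q): T,Rm=fk(X,SG,np.atleast_2d(q)); return T[0],Rm[0]
def ik(pos,Rt,q0,ref=None,lam=.01):
    ref=q0 if ref is None else ref
    def f(q):
        T,Rm=FK(q); return np.r_[(T-pos)*10,(Rm.inv()*Rt).as_rotvec()*3,lam*(q-ref)]
    o=least_squares(f,np.clip(q0,lo+.03,hi-.03),bounds=(lo+.02,hi-.02)); T,Rm=FK(o.x); return o.x,np.linalg.norm(T-pos),(Rm.inv()*Rt).magnitude()
E
python3 - <<'E'
from ik import *
rng=np.random.default_rng(0); q0=r.read_state()["joint_positions"]
mid=(lo+hi)/2
for yaw in (0,-15):
 for pitch in (12,20):
  for roll in (True,False):
   sol=[]
   for k in range(40):
    q,e,a=ik(np.array([.588,-.2905-.0315,.175]),point(yaw,pitch,roll),rng.uniform(lo,hi),mid,.001)
    if e<.001 and a<.01: sol.append((np.min(np.minimum(q-lo,hi-q)),q))
   sol.sort(key=lambda s:-s[0]); print(yaw,pitch,roll,len(sol)); seen=[]
   for m,q in sol:
    if all(np.abs(q-z).max()>.5 for z in seen) and len(seen)<4:
     seen.append(q); T=[]
     print("  ",round(m,2),q.round(2))
E
```

```text
0 12 True 22
   0.13 [0.08 0.51 0.79 2.29 4.01 1.31 0.97]
   0.04 [-0.29  1.08  1.3   2.3   3.7   1.74  0.57]
0 12 False 22
   0.15 [ 0.54  0.38  0.29  2.27  4.08  1.12 -2.05]
   0.02 [ 2.06  1.21 -1.45  2.21  3.72  0.13 -0.83]
0 20 True 22
   0.16 [0.26 0.31 0.57 2.26 4.21 0.98 0.91]
   0.02 [-0.32  0.82  1.32  2.28  4.01  1.46  0.62]
0 20 False 21
   0.17 [ 0.48  0.28  0.33  2.25  4.23  0.91 -2.2 ]
   0.02 [ 2.02  0.95 -1.45  2.19  4.02  0.08 -1.36]
-15 12 True 21
   0.02 [0.56 0.29 0.05 2.4  3.57 0.94 1.37]
-15 12 False 19
   0.02 [ 0.63  0.29 -0.02  2.4   3.57  0.93 -1.75]
   0.02 [ 1.94  1.1  -1.45  2.35  3.11  0.58 -0.42]
-15 20 True 16
   0.04 [0.31 0.18 0.3  2.38 3.68 0.7  1.21]
-15 20 False 29
   0.06 [ 0.62  0.18 -0.02  2.36  3.66  0.67 -1.87]
   0.02 [ 1.92  0.77 -1.45  2.31  2.99  0.44 -0.63]
```

```bash
python3 -m pendant '0 0 0 0 0 0;0 0 0 0 0 0;0 0 0 0 0 0'
python3 - <<'E'
from h import *
log(); plan([((.445,.2053,.004),down(78))])
E
```

```text
time: 5.95
ee_pos: [0.4444, 0.2057, 0.1348]
eef_rot: [0.075, 0.703, -0.074, 0.704]
ft_force: [-0.9, 0.4, 0.6]
width: 0.0524
t 5.95 j [-0.64  0.1   0.11  1.93 -0.01  1.11  0.84] p [0.4444 0.2057 0.1348] F [-0.9  0.4  0.6] w 0.0524
0.523 -0.002 0.002 -0.001 0.001 -0.001   rows>= 2.6
```

```bash
python3 -m pendant '0.2 0 0 0 0 0;0.36 0 0 0 0 0;0.45 0 0 0 0 0;0.5 0 0 0 0 0;0.523 0 0 0 0 0;0.523 0 0 0 0 0'
python3 -m pendant '0 0 0 0 0 0;0 0 0 0 0 0;0 0 0 0 0 0;0 0 0 0 0 0;0 0 0 0 0 0' -1 30
python3 -c "from h import *;log()"
```

```text
time: 6.55
ee_pos: [0.4439, 0.2065, 0.0035]
eef_rot: [0.074, 0.703, -0.074, 0.703]
ft_force: [0.3, -0.5, 0.3]
width: 0.0524
time: 7.05
ee_pos: [0.4435, 0.2067, 0.0033]
eef_rot: [0.074, 0.703, -0.074, 0.703]
ft_force: [0.1, -0.6, 0.6]
width: 0.0204
t 7.05 j [-0.63  0.29  0.11  2.03 -0.04  0.82  0.87] p [0.4435 0.2067 0.0033] F [ 0.1 -0.6  0.6] w 0.0204
```

```bash
python3 -m pendant '0 0 0 0 0 0;0 0 0 0 0 0;-0.2 0 0 0 0 0;-0.4 0 0 0 0 0;-0.6 0 0 0 0 0;-0.8 0 0 0 0 0;-0.9 0 0 0 0 0;-0.9 0 0 0 0 0'
cat > path.py <<'E'
from ik import *
import sys
# joint-interpolated path from current joints to goal pose; prints rows relative to current pose, per call
def path(pos,Rt,N,guess,dump=True,call=8):
    q0=np.array(r.read_state()["joint_positions"]); q,e,a=ik(np.array(pos),Rt,guess,guess,.001)
    print("goal",q.round(2),"err",round(e,4),round(a,4)); Tq=[FK(q0+(q-q0)*i/N) for i in range(N+1)]
    for i in range(1,N+1):
        b=((i-1)//call)*call; T0,R0=Tq[b]; T,Rm=Tq[i]; Tp,Rp=Tq[i-1]
        dp=R0.inv().apply(T-T0)/.25; rv=(R0.inv()*Rm).as_rotvec()/1.5
        print(" ".join(f"{v:.2f}" for v in np.r_[dp,rv]),"|",T.round(3),Rm.apply([1,0,0]).round(2),"h",Rm.apply([0,0,1]).round(2),"step",round(np.linalg.norm(T-Tp)*1000),round(np.degrees((Rp.inv()*Rm).magnitude()),1))
    return q
E
python3 - <<'E'
from path import *
log(); g=np.array([0.26,.31,.57,2.1,4.1,.98,.91])
a=np.radians(18); up=np.array([np.sin(a),0,np.cos(a)])
path(np.array([.59,-.322,.175])+.15*up,point(0,18,True),24,g)
E
```

```text
time: 7.85
ee_pos: [0.445, 0.2075, 0.232]
eef_rot: [0.075, 0.701, -0.072, 0.705]
ft_force: [0.7, -0.5, -1.4]
width: 0.0152
t 7.85 j [-0.65  0.02  0.12  1.8  -0.    1.31  0.84] p [0.445  0.2075 0.232 ] F [ 0.7 -0.5 -1.4] w 0.0152
goal [-0.49  0.2   1.32  2.14  4.39  0.9   0.54] err 0.0021 0.0094
0.02 -0.28 0.22 0.01 -0.08 -0.09 | [0.485 0.128 0.227] [ 0.09 -0.15 -0.98] h [ 0.97 -0.22  0.12] step 89 10.3
-0.01 -0.56 0.42 0.02 -0.15 -0.19 | [0.52  0.048 0.234] [ 0.15 -0.31 -0.94] h [ 0.95 -0.2   0.22] step 87 10.2
-0.08 -0.84 0.60 0.02 -0.21 -0.28 | [ 0.548 -0.028  0.251] [ 0.21 -0.46 -0.86] h [ 0.94 -0.16  0.32] step 84 10.1
-0.18 -1.10 0.75 0.01 -0.27 -0.38 | [ 0.572 -0.101  0.276] [ 0.26 -0.59 -0.76] h [ 0.92 -0.1   0.39] step 80 10.0
-0.31 -1.34 0.88 0.00 -0.33 -0.48 | [ 0.59  -0.166  0.309] [ 0.3  -0.71 -0.64] h [ 0.9  -0.02  0.44] step 76 9.9
-0.47 -1.55 0.99 -0.02 -0.38 -0.58 | [ 0.605 -0.224  0.348] [ 0.33 -0.8  -0.51] h [0.88 0.07 0.47] step 71 9.8
-0.64 -1.73 1.07 -0.05 -0.42 -0.68 | [ 0.617 -0.272  0.39 ] [ 0.36 -0.86 -0.36] h [0.87 0.16 0.47] step 65 9.7
-0.81 -1.87 1.14 -0.
[... 1186 characters left out ...]
.51 -0.72] step 27 9.5
-0.14 0.14 0.25 -0.24 -0.22 -0.06 | [ 0.721 -0.311  0.549] [ 0.93 -0.18  0.32] h [ 0.36  0.44 -0.82] step 33 9.5
-0.23 0.24 0.32 -0.31 -0.30 -0.07 | [ 0.718 -0.306  0.51 ] [ 0.97 -0.12  0.22] h [ 0.25  0.36 -0.9 ] step 39 9.5
-0.35 0.37 0.38 -0.39 -0.39 -0.08 | [ 0.709 -0.305  0.465] [ 0.99 -0.07  0.1 ] h [ 0.12  0.27 -0.96] step 45 9.6
-0.48 0.51 0.43 -0.46 -0.47 -0.08 | [ 0.693 -0.307  0.417] [ 1.   -0.03 -0.03] h [-0.02  0.18 -0.98] step 51 9.6
-0.64 0.67 0.45 -0.52 -0.56 -0.07 | [ 0.669 -0.313  0.367] [ 0.99 -0.01 -0.16] h [-0.16  0.09 -0.98] step 56 9.6
-0.82 0.84 0.44 -0.59 -0.65 -0.06 | [ 0.638 -0.322  0.316] [ 0.95 -0.   -0.3 ] h [-0.3  -0.   -0.95] step 60 9.6
```

```bash
python3 - <<'E'
from ik import *
rng=np.random.default_rng(1)
mid=(lo+hi)/2
for roll in (True,False):
 for pitch in (16,24):
  for yaw in (-25,-10,0,10,25):
   a=np.radians(pitch); b=np.radians(yaw); up=np.array([np.sin(a)*np.cos(b),np.sin(a)*np.sin(b),np.cos(a)])
   for Y in(-.322,-.259):
    best=None
    for k in range(14):
     q,e,an=ik(np.array([.59,Y,.18])+.12*up,point(yaw,pitch,roll),rng.uniform(lo,hi),mid,.002)
     if e<.003 and an<.02:
      q2,e2,an2=ik(np.array([.59,Y,.18]),point(yaw,pitch,roll),q,q,.002)
      if e2>.003 or an2>.02 : continue
      m=min(np.min(np.minimum(z-lo,hi-z)) for z in(q,q2))
      if best is None or m>best[0]: best=(m,q,q2)
    if best and best[0]>.03: print(roll,pitch,yaw,Y,round(best[0],2),best[1].round(2),best[2].round(2))
E
```

```text
True 16 -10 -0.322 0.06 [0.4  0.03 0.24 2.24 4.04 0.58 0.89] [0.43 0.24 0.26 2.36 3.83 0.87 1.17]
True 16 0 -0.322 0.06 [0.39 0.1  0.37 2.17 4.35 0.8  0.7 ] [0.45 0.32 0.37 2.27 4.15 1.02 1.  ]
True 16 0 -0.259 0.05 [0.4  0.   0.22 2.26 4.24 0.68 0.78] [0.44 0.23 0.24 2.37 4.02 0.93 1.1 ]
True 24 -25 -0.322 0.05 [ 0.31 -0.02  0.11  2.19  3.1   0.17  1.61] [0.33 0.09 0.1  2.37 3.14 0.47 1.56]
False 16 -10 -0.322 0.06 [ 0.44  0.03  0.2   2.24  4.04  0.58 -2.25] [ 0.46  0.24  0.22  2.36  3.82  0.86 -1.97]
False 16 0 -0.322 0.06 [ 0.44  0.1   0.31  2.16  4.35  0.79 -2.44] [ 0.5   0.32  0.32  2.26  4.15  1.   -2.13]
False 16 0 -0.259 0.05 [ 0.41  0.    0.21  2.26  4.24  0.68 -2.36] [ 0.45  0.23  0.24  2.37  4.02  0.93 -2.04]
```

```bash
cat > go.py <<'E'
from path import *
N=int(sys.argv[1]); Y=float(sys.argv[2]); L=float(sys.argv[3]); yaw=-5; pitch=16
a,b=np.radians([pitch,yaw]); up=np.array([np.sin(a)*np.cos(b),np.sin(a)*np.sin(b),np.cos(a)])
log(); path(np.array([.588,Y,float(sys.argv[4]) if len(sys.argv)>4 else .18])+L*up,point(yaw,pitch,True),N,np.array([.4,.06,.3,2.2,4.2,.7,.8]))
E
python3 go.py 32 -.322 .13
```

```text
t 7.85 j [-0.65  0.02  0.12  1.8  -0.    1.31  0.84] p [0.445  0.2075 0.232 ] F [ 0.7 -0.5 -1.4] w 0.0152
goal [0.4  0.05 0.3  2.2  4.25 0.67 0.75] err 0.0 0.0
0.01 -0.19 0.17 0.00 -0.06 -0.06 | [0.475 0.152 0.229] [ 0.07 -0.1  -0.99] h [ 0.97 -0.21  0.09] step 64 7.4
0.00 -0.39 0.32 0.00 -0.12 -0.12 | [0.503 0.096 0.231] [ 0.14 -0.21 -0.97] h [ 0.96 -0.19  0.18] step 62 7.3
-0.03 -0.58 0.46 0.00 -0.17 -0.19 | [0.528 0.041 0.239] [ 0.19 -0.32 -0.93] h [ 0.95 -0.17  0.25] step 61 7.2
-0.08 -0.77 0.59 -0.01 -0.22 -0.25 | [ 0.55  -0.012  0.251] [ 0.24 -0.42 -0.88] h [ 0.94 -0.13  0.32] step 59 7.1
-0.15 -0.96 0.71 -0.02 -0.27 -0.32 | [ 0.569 -0.063  0.268] [ 0.29 -0.51 -0.81] h [ 0.92 -0.08  0.38] step 57 7.1
-0.23 -1.13 0.82 -0.03 -0.31 -0.39 | [ 0.585 -0.111  0.289] [ 0.33 -0.59 -0.73] h [ 0.91 -0.02  0.42] step 55 7.0
-0.33 -1.29 0.91 -0.05 -0.36 -0.45 | [ 0.6   -0.155  0.313] [ 0.36 -0.67 -0.65] h [0.89 0.05 0.45] step 52 7.0
-0.43 -1.44 0.99 -0.07 -0.39 -0.52 | [ 0.612 -0.195  0.339] [ 0.4  -0.73 -0.56] h [0.88 0.12 0.47] step 49 6.9
0.06 -0.16 0.07 -0.03 -0.04 -0.06 | [ 0.622 -0.2
[... 1936 characters left out ...]
.46 -0.85] step 24 6.9
-0.12 0.16 0.20 -0.19 -0.14 -0.03 | [ 0.695 -0.314  0.465] [ 0.97 -0.2   0.11] h [ 0.18  0.4  -0.9 ] step 27 6.9
-0.18 0.24 0.27 -0.25 -0.19 -0.03 | [ 0.687 -0.313  0.436] [ 0.99 -0.16  0.04] h [ 0.09  0.33 -0.94] step 30 6.9
-0.26 0.33 0.34 -0.31 -0.25 -0.03 | [ 0.676 -0.314  0.405] [ 0.99 -0.13 -0.04] h [-0.    0.25 -0.97] step 33 6.9
-0.34 0.42 0.40 -0.37 -0.30 -0.04 | [ 0.662 -0.316  0.372] [ 0.99 -0.11 -0.11] h [-0.09  0.18 -0.98] step 36 6.9
-0.43 0.53 0.46 -0.43 -0.35 -0.04 | [ 0.644 -0.32   0.339] [ 0.98 -0.09 -0.19] h [-0.18  0.1  -0.98] step 38 6.9
-0.53 0.64 0.51 -0.49 -0.41 -0.04 | [ 0.624 -0.325  0.305] [ 0.96 -0.08 -0.28] h [-0.27  0.02 -0.96] step 40 6.9
```

```bash
python3 -m pendant '0.01 -0.19 0.17 0 -0.06 -0.06;0 -0.39 0.32 0 -0.12 -0.12;-0.03 -0.58 0.46 0 -0.17 -0.19;-0.08 -0.77 0.59 -0.01 -0.22 -0.25;-0.15 -0.96 0.71 -0.02 -0.27 -0.32;-0.15 -0.96 0.71 -0.02 -0.27 -0.32;-0.15 -0.96 0.71 -0.02 -0.27 -0.32'
python3 go.py 27 -.322 .13 | head -11
```

```text
time: 8.55
ee_pos: [0.5671, -0.0712, 0.2655]
eef_rot: [-0.12, 0.548, -0.244, 0.791]
ft_force: [-0.7, -0.8, -0.5]
width: 0.0152
t 8.55 j [-0.55  0.02  0.22  1.87  0.66  1.21  0.83] p [ 0.5671 -0.0712  0.2655] F [-0.7 -0.8 -0.5] w 0.0152
goal [0.4  0.05 0.3  2.2  4.25 0.67 0.75] err 0.0 0.0
0.05 -0.18 0.11 -0.02 -0.05 -0.06 | [ 0.583 -0.119  0.286] [ 0.32 -0.6  -0.73] h [ 0.91 -0.02  0.41] step 54 7.0
0.08 -0.36 0.21 -0.04 -0.09 -0.13 | [ 0.597 -0.162  0.31 ] [ 0.36 -0.67 -0.65] h [0.9  0.05 0.44] step 52 6.9
0.09 -0.53 0.30 -0.06 -0.13 -0.19 | [ 0.609 -0.202  0.336] [ 0.39 -0.73 -0.56] h [0.88 0.12 0.46] step 49 6.9
0.08 -0.69 0.39 -0.09 -0.17 -0.25 | [ 0.62  -0.237  0.364] [ 0.42 -0.78 -0.46] h [0.87 0.19 0.46] step 46 6.8
0.06 -0.84 0.48 -0.12 -0.21 -0.32 | [ 0.629 -0.267  0.393] [ 0.45 -0.82 -0.36] h [0.86 0.27 0.44] step 43 6.8
0.03 -0.97 0.56 -0.16 -0.25 -0.38 | [ 0.637 -0.293  0.421] [ 0.47 -0.84 -0.27] h [0.84 0.35 0.41] step 39 6.8
-0.00 -1.09 0.63 -0.20 -0.28 -0.43 | [ 0.644 -0.314  0.449] [ 0.5  -0.85 -0.17] h [0.83 0.42 0.37] step 36 6.7
-0.05 -1.18 0.70 -0.25 -0.31 -0.49 | [ 0.651 -0.33   0.475] [ 0.53 -0.85 -0.08] h [0.82 0.48 0.31] step 32 6.7
0.05 -0.10 0.03 -0.05 -0.04 -0.05 | [ 0.657 -0.343  0.499] [ 0.56 -0.83  0.  ] h [0.81 0.54 0.24] step 28 6.7
```

Tracking closely. I carry on and replan after each call.

```bash
python3 -m pendant '0.05 -0.18 0.11 -0.02 -0.05 -0.06;0.08 -0.36 0.21 -0.04 -0.09 -0.13;0.09 -0.53 0.3 -0.06 -0.13 -0.19;0.08 -0.69 0.39 -0.09 -0.17 -0.25;0.06 -0.84 0.48 -0.12 -0.21 -0.32;0.03 -0.97 0.56 -0.16 -0.25 -0.38;0.03 -0.97 0.56 -0.16 -0.25 -0.38'
python3 go.py 21 -.322 .13 | head -10
```

```text
time: 9.25
ee_pos: [0.6371, -0.2897, 0.4213]
eef_rot: [-0.404, 0.362, -0.361, 0.759]
ft_force: [-1.7, 0.2, -1.1]
width: 0.0152
t 9.25 j [-0.44  0.02  0.33  1.96  1.47  1.09  0.8 ] p [ 0.6371 -0.2897  0.4213] F [-1.7  0.2 -1.1] w 0.0152
goal [0.4  0.05 0.3  2.2  4.25 0.67 0.75] err 0.0 0.0
0.05 -0.12 0.04 -0.04 -0.04 -0.05 | [ 0.645 -0.31   0.449] [ 0.51 -0.85 -0.16] h [0.83 0.42 0.37] step 35 6.7
0.10 -0.23 0.09 -0.09 -0.08 -0.10 | [ 0.652 -0.326  0.475] [ 0.53 -0.84 -0.07] h [0.81 0.49 0.31] step 32 6.7
0.12 -0.33 0.13 -0.14 -0.11 -0.15 | [ 0.658 -0.338  0.499] [ 0.56 -0.83  0.01] h [0.8  0.55 0.24] step 28 6.7
0.14 -0.41 0.18 -0.19 -0.15 -0.20 | [ 0.665 -0.346  0.52 ] [ 0.59 -0.8   0.09] h [0.78 0.6  0.16] step 24 6.7
0.15 -0.48 0.22 -0.25 -0.18 -0.24 | [ 0.671 -0.35   0.538] [ 0.63 -0.76  0.15] h [0.76 0.64 0.07] step 20 6.7
0.15 -0.52 0.26 -0.31 -0.21 -0.28 | [ 0.677 -0.352  0.552] [ 0.66 -0.72  0.21] h [ 0.74  0.67 -0.02] step 16 6.7
0.15 -0.55 0.30 -0.37 -0.25 -0.31 | [ 0.683 -0.351  0.563] [ 0.7  -0.67  0.25] h [ 0.71  0.69 -0.12] step 12 6.7
0.15 -0.56 0.33 -0.43 -0.28 -0.34 | [ 0.689 -0.348  0.568] [ 0.73 -0.62  0.29] h [ 0.68  0.7  -0.22] step 9 6.7
```

```bash
python3 -m pendant '0.05 -0.12 0.04 -0.04 -0.04 -0.05;0.1 -0.23 0.09 -0.09 -0.08 -0.1;0.12 -0.33 0.13 -0.14 -0.11 -0.15;0.14 -0.41 0.18 -0.19 -0.15 -0.2;0.15 -0.48 0.22 -0.25 -0.18 -0.24;0.15 -0.52 0.26 -0.31 -0.21 -0.28;0.15 -0.55 0.3 -0.37 -0.25 -0.31;0.15 -0.56 0.33 -0.43 -0.28 -0.34'
python3 go.py 13 -.322 .13 | head -10
```

```text
time: 10.05
ee_pos: [0.6902, -0.3468, 0.5671]
eef_rot: [0.76, -0.182, 0.313, -0.54]
ft_force: [0.0, 0.0, -0.7]
width: 0.0151
t 10.05 j [-0.27  0.03  0.48  2.06  2.53  0.92  0.77] p [ 0.6902 -0.3468  0.5671] F [ 0.   0.  -0.7] w 0.0151
goal [0.4  0.05 0.3  2.2  4.25 0.67 0.75] err 0.0 0.0
0.01 -0.01 0.02 -0.06 -0.04 -0.03 | [ 0.695 -0.343  0.568] [ 0.77 -0.56  0.3 ] h [ 0.63  0.7  -0.33] step 7 6.8
0.00 -0.00 0.05 -0.13 -0.08 -0.05 | [ 0.699 -0.338  0.565] [ 0.81 -0.5   0.3 ] h [ 0.59  0.69 -0.43] step 7 6.8
-0.01 0.02 0.08 -0.19 -0.12 -0.07 | [ 0.703 -0.332  0.557] [ 0.84 -0.44  0.3 ] h [ 0.53  0.66 -0.53] step 10 6.8
-0.03 0.06 0.11 -0.26 -0.16 -0.08 | [ 0.705 -0.327  0.546] [ 0.88 -0.39  0.28] h [ 0.47  0.62 -0.62] step 13 6.8
-0.06 0.11 0.14 -0.33 -0.20 -0.09 | [ 0.705 -0.322  0.53 ] [ 0.91 -0.33  0.25] h [ 0.41  0.58 -0.71] step 17 6.8
-0.09 0.18 0.17 -0.39 -0.25 -0.10 | [ 0.704 -0.318  0.51 ] [ 0.94 -0.29  0.21] h [ 0.33  0.53 -0.78] step 20 6.8
-0.14 0.26 0.19 -0.46 -0.29 -0.11 | [ 0.701 -0.315  0.487] [ 0.96 -0.24  0.16] h [ 0.26  0.47 -0.85] step 23 6.8
-0.19 0.35 0.20 -0.52 -0.34 -0.11 | [ 0.695 -0.313  0.461] [ 0.97 -0.2   0.1 ] h [ 0.17  0.4  -0.9 ] step 27 6.9
```

```bash
python3 -m pendant '0.01 -0.01 0.02 -0.06 -0.04 -0.03;0 0 0.05 -0.13 -0.08 -0.05;-0.01 0.02 0.08 -0.19 -0.12 -0.07;-0.03 0.06 0.11 -0.26 -0.16 -0.08;-0.06 0.11 0.14 -0.33 -0.2 -0.09;-0.09 0.18 0.17 -0.39 -0.25 -0.1;-0.14 0.26 0.19 -0.46 -0.29 -0.11;-0.19 0.35 0.2 -0.52 -0.34 -0.11'
python3 go.py 6 -.322 .13 | head -10
```

```text
time: 10.85
ee_pos: [0.6943, -0.3122, 0.4593]
eef_rot: [0.971, -0.087, 0.066, -0.215]
ft_force: [1.2, 0.3, -0.7]
width: 0.0151
t 10.85 j [-0.09  0.03  0.61  2.16  3.6   0.76  0.74] p [ 0.6943 -0.3122  0.4593] F [ 1.2  0.3 -0.7] w 0.0151
goal [0.4  0.05 0.3  2.2  4.25 0.67 0.75] err 0.0 0.0
-0.04 0.04 0.08 -0.05 -0.04 -0.00 | [ 0.687 -0.312  0.436] [ 0.98 -0.17  0.04] h [ 0.09  0.34 -0.93] step 24 5.7
-0.08 0.09 0.16 -0.10 -0.08 -0.01 | [ 0.679 -0.313  0.411] [ 0.99 -0.14 -0.02] h [ 0.02  0.28 -0.96] step 26 5.7
-0.13 0.15 0.24 -0.15 -0.13 -0.01 | [ 0.668 -0.315  0.385] [ 0.99 -0.12 -0.08] h [-0.05  0.22 -0.97] step 28 5.7
-0.18 0.21 0.33 -0.20 -0.17 -0.01 | [ 0.655 -0.317  0.359] [ 0.98 -0.11 -0.15] h [-0.13  0.15 -0.98] step 29 5.7
-0.25 0.28 0.41 -0.25 -0.21 -0.02 | [ 0.64  -0.321  0.332] [ 0.97 -0.09 -0.21] h [-0.2   0.09 -0.98] step 31 5.6
-0.32 0.35 0.49 -0.30 -0.26 -0.02 | [ 0.624 -0.325  0.305] [ 0.96 -0.08 -0.28] h [-0.27  0.02 -0.96] step 32 5.6
```

```bash
python3 -m pendant '-0.04 0.04 0.08 -0.05 -0.04 0;-0.08 0.09 0.16 -0.1 -0.08 -0.01;-0.13 0.15 0.24 -0.15 -0.13 -0.01;-0.18 0.21 0.33 -0.2 -0.17 -0.01;-0.25 0.28 0.41 -0.25 -0.21 -0.02;-0.32 0.35 0.49 -0.3 -0.26 -0.02;-0.32 0.35 0.49 -0.3 -0.26 -0.02'
python3 - <<'E'
from h import *
log()
for n in("top","side"):
    p,d,w=cam(n); np.save(n+"2.npy",w); cv2.imwrite(f"pics/{n}2.png",p)
    if n=="top": a=p[130:300,270:480]
    else: b=p[120:330,230:440]
a=cv2.resize(a,(390,316),interpolation=cv2.INTER_CUBIC); b=cv2.resize(b,(390,390),interpolation=cv2.INTER_CUBIC)
im=np.zeros((390,780,3),np.uint8); im[:316,:390]=a; im[:,390:]=b; cv2.imwrite("pics/m2.png",im)
E
```

```text
time: 11.55
ee_pos: [0.6233, -0.3265, 0.3043]
eef_rot: [0.989, -0.044, -0.139, -0.007]
ft_force: [0.0, -1.0, 0.4]
width: 0.0152
t 11.55 j [0.02 0.04 0.69 2.21 4.25 0.69 0.73] p [ 0.6233 -0.3265  0.3043] F [ 0.  -1.   0.4] w 0.0152
```

View pics/m2.png

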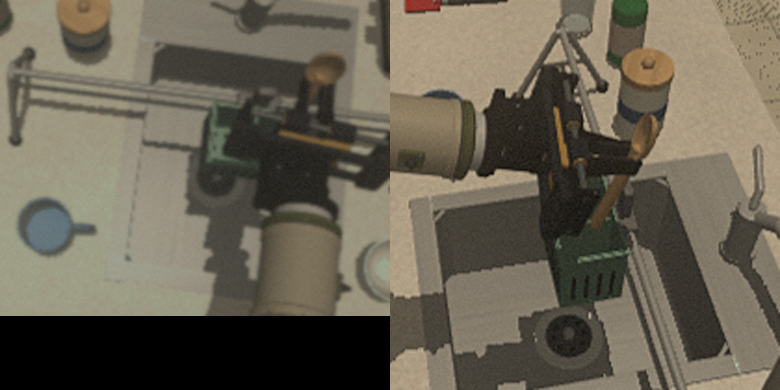

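```bash
python3 - <<'E'
from h import *
s=r.read_state(); Q=R.from_quat(s["eef_rot"]); h=Q.apply([0,0,1]); a=Q.apply([1,0,0]); p=np.array(s["ee_pos"])
b=p-.005*a+.128*h; print("a",a.round(3),"h",h.round(3),"bottom",b.round(4))
c=vision.get_calibration("side");K=np.array(c["camera_matrix"]);Rm=cv2.Rodrigues(np.array(c["rvec"],float))[0];t=np.array(c["tvec"],float).ravel()
def ray(u,v,z):
    C=-Rm.T@t; d=Rm.T@np.linalg.solve(K,[u,v,1]); return (C+d*(z-C[2])/d[2]).round(4)
print("drain side0",ray(325,300.5,-.177),"side2",ray(230+(568-390)/1.857,120+334/1.857,-.177))
for n in("top2","side2"):
    w=np.load(n+".npy").reshape(-1,3); m=(w[:,2]>.155)&(w[:,2]<.166)&(w[:,0]>.52)&(w[:,0]<.612)&(abs(w[:,1]+.29)<.08); P=w[m]; print(n,len(P),P.min(0).round(4) if len(P) else 0,P.max(0).round(4) if len(P) else 0)
    m=(w[:,2]>.17)&(w[:,2]<.212)&(w[:,0]>.615)&(w[:,0]<.65)&(w[:,1]>-.31)&(w[:,1]<-.27);P=w[m]; print("tab",len(P),P.min(0).round(4),P.max(0).round(4))
plan([(p+.123*h/ -h[2]*-h[2]+np.array([0,.0,0]),point(-5,16,True))])
E
```

```text
a [ 0.959 -0.083 -0.27 ] h [-0.269  0.028 -0.963] bottom [ 0.5863 -0.3212  0.1857]
drain side0 [ 0.5674 -0.2902 -0.177 ] side2 [ 0.5703 -0.2887 -0.177 ]
top2 161 [ 0.5285 -0.2964  0.1554] [ 0.611  -0.2222  0.1635]
tab 94 [ 0.6224 -0.3028  0.1701] [ 0.6374 -0.2768  0.2093]
side2 166 [ 0.5314 -0.36    0.155 ] [ 0.6117 -0.2285  0.1656]
tab 104 [ 0.6247 -0.3054  0.1702] [ 0.6389 -0.2799  0.2103]
-0.000 -0.000 0.492 -0.003 -0.004 0.000   rows>= 2.5
```

```bash
python3 -m pendant '0 0 0.1 0 0 0;0 0 0.2 0 0 0;0 0 0.3 0 0 0;0 0 0.38 0 0 0;0 0 0.46 0 0 0;0 0 0.51 0 0 0;0 0 0.528 0 0 0;0 0 0.528 0 0 0'
python3 - <<'E'
from h import *
log()
s=r.read_state(); Q=R.from_quat(s["eef_rot"]); h=Q.apply([0,0,1]); a=Q.apply([1,0,0]); p=np.array(s["ee_pos"]); print((p-.005*a+.128*h).round(4))
E
```

```text
time: 12.45
ee_pos: [0.5899, -0.3219, 0.18]
eef_rot: [0.99, -0.043, -0.137, -0.007]
ft_force: [-0.0, -0.5, -0.3]
width: 0.0155
t 12.45 j [0.1  0.34 0.69 2.33 3.99 1.04 1.  ] p [ 0.5899 -0.3219  0.18  ] F [-0.  -0.5 -0.3] w 0.0155
[ 0.5505 -0.3182  0.0581]
```

```bash
python3 -m pendant '0 0 0 0 0 0;0 0 0 0 0 0;0 0 0 0 0 0;0 0 0 0 0 0;0 0 0 0 0 0' -0.2
python3 -m pendant '-0.1 0 0 0 0 0;-0.2 0 0 0 0 0;-0.3 0 0 0 0 0;-0.4 0 0 0 0 0;-0.4 0 0 0 0 0'
python3 - <<'E'
from h import *
log()
for n in("top","side"):
    p,d,w=cam(n)
    if n=="top": a=p[130:300,270:480]
    else: b=p[120:330,230:440]
a=cv2.resize(a,(390,316),interpolation=cv2.INTER_CUBIC); b=cv2.resize(b,(390,390),interpolation=cv2.INTER_CUBIC)
im=np.zeros((390,780,3),np.uint8); im[:316,:390]=a; im[:,390:]=b; cv2.imwrite("pics/m3.png",im)
E
```

```text
time: 12.95
ee_pos: [0.5893, -0.3223, 0.1805]
eef_rot: [0.99, -0.043, -0.137, -0.007]
ft_force: [-0.1, -0.5, -0.2]
width: 0.0344
time: 13.45
ee_pos: [0.5207, -0.318, 0.187]
eef_rot: [0.989, -0.042, -0.14, -0.024]
ft_force: [-0.6, -0.0, -0.5]
width: 0.0352
t 13.45 j [0.6  0.18 0.29 2.41 4.16 0.98 1.01] p [ 0.5207 -0.318   0.187 ] F [-0.6 -0.  -0.5] w 0.0352
```

View pics/m3.png

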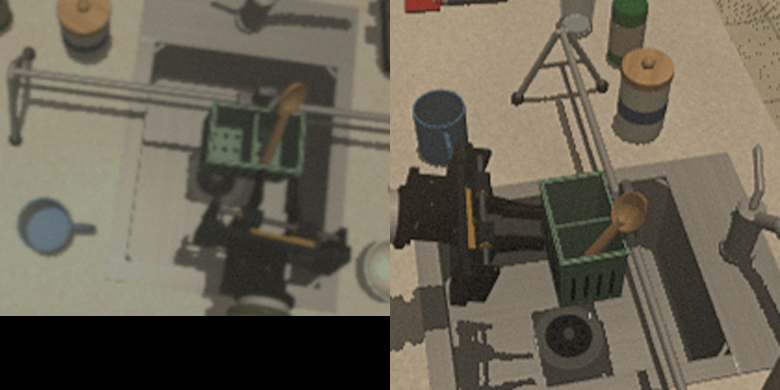

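```bash
cat > back.py <<'E'
from path import *
log(); path(np.array([.469,.3512,.16]),down(85.1),int(sys.argv[1]),np.array([-.9,.1,.0,1.9,0,1.2,.7]))
E
python3 back.py 36
```

```text
t 13.55 j [0.61 0.18 0.29 2.41 4.16 0.98 1.01] p [ 0.5191 -0.3205  0.1871] F [ 0.1 -0.6  0.6] w 0.035
goal [-0.79  0.29  0.08  1.66 -0.02  1.2   0.78] err 0.0 0.0
0.06 0.04 -0.13 0.03 0.04 0.02 | [ 0.542 -0.333  0.214] [ 0.97 -0.12 -0.22] h [-0.2   0.1  -0.97] step 37 5.2
0.12 0.07 -0.26 0.07 0.09 0.05 | [ 0.563 -0.345  0.24 ] [ 0.97 -0.16 -0.15] h [-0.13  0.14 -0.98] step 36 5.2
0.16 0.10 -0.38 0.10 0.13 0.07 | [ 0.581 -0.356  0.266] [ 0.97 -0.21 -0.09] h [-0.05  0.18 -0.98] step 34 5.3
0.20 0.13 -0.50 0.14 0.18 0.09 | [ 0.598 -0.365  0.291] [ 0.97 -0.25 -0.03] h [ 0.02  0.22 -0.97] step 32 5.3
0.23 0.16 -0.61 0.18 0.22 0.11 | [ 0.612 -0.374  0.315] [ 0.96 -0.29  0.02] h [ 0.1   0.26 -0.96] step 29 5.4
0.26 0.18 -0.71 0.22 0.26 0.13 | [ 0.625 -0.382  0.338] [ 0.94 -0.34  0.07] h [ 0.18  0.3  -0.94] step 27 5.4
0.28 0.20 -0.80 0.27 0.30 0.14 | [ 0.636 -0.388  0.358] [ 0.92 -0.38  0.11] h [ 0.25  0.34 -0.91] step 24 5.4
0.29 0.22 -0.88 0.32 0.34 0.16 | [ 0.644 -0.394  0.377] [ 0.89 -0.43  0.15] h [ 0.33  0.38 -0.87] step 21 5.5
0.04 -0.02 -0.05 0.05 0.04 0.02 | [ 0.652 -0.399  0.393] 
[... 2269 characters left out ...]
0.018 0.184] [ 0.28 -0.53 -0.8 ] h [0.96 0.08 0.28] step 55 6.0
-0.97 0.96 0.11 0.18 0.15 0.43 | [0.599 0.071 0.171] [ 0.24 -0.45 -0.86] h [0.97 0.03 0.26] step 57 6.1
-1.18 1.08 0.11 0.19 0.17 0.49 | [0.579 0.126 0.162] [ 0.2  -0.37 -0.91] h [ 0.98 -0.    0.22] step 59 6.1
-0.08 0.21 -0.10 0.01 0.03 0.06 | [0.557 0.182 0.156] [ 0.16 -0.28 -0.95] h [ 0.98 -0.04  0.18] step 61 6.2
-0.17 0.42 -0.20 0.02 0.07 0.12 | [0.531 0.238 0.153] [ 0.11 -0.19 -0.98] h [ 0.99 -0.06  0.13] step 62 6.2
-0.28 0.62 -0.31 0.02 0.11 0.18 | [0.501 0.295 0.154] [ 0.06 -0.09 -0.99] h [ 0.99 -0.08  0.07] step 64 6.3
-0.41 0.81 -0.44 0.03 0.16 0.24 | [0.469 0.351 0.16 ] [ 0.  0. -1.] h [ 1.   -0.09  0.  ] step 65 6.3
```

```bash
python3 - <<'E'
from path import *
q0=np.array(r.read_state()["joint_positions"])
for pos in((.5,-.36,.38),(.5,-.33,.4),(.46,-.38,.4)):
  for yaw in(-25,-40,-60):
    q,e,a=ik(np.array(pos),point(yaw,0,True),q0,q0,.003); print(pos,yaw,round(e,3),round(a,3),q.round(2))
path((.5,-.33,.40),point(-40,0,True),12,q0)
E
```

```text
(0.5, -0.36, 0.38) -25 0.013 0.03 [ 2.22 -0.48 -1.26  2.4   3.77  1.03  0.69]
(0.5, -0.36, 0.38) -40 0.024 0.043 [ 1.76 -0.48 -1.18  2.4   3.01  0.56  1.23]
(0.5, -0.36, 0.38) -60 0.0 0.0 [ 0.21 -0.08 -0.17  2.38  1.96  1.15  2.33]
(0.5, -0.33, 0.4) -25 0.022 0.051 [ 1.92 -0.48 -1.03  2.4   3.82  0.89  0.65]
(0.5, -0.33, 0.4) -40 0.025 0.055 [ 1.45 -0.48 -1.    2.4   2.71  0.46  1.55]
(0.5, -0.33, 0.4) -60 0.0 0.0 [ 0.17 -0.13 -0.22  2.37  1.86  1.19  2.41]
(0.46, -0.38, 0.4) -25 0.011 0.03 [ 2.24 -0.48 -1.12  2.4   3.92  1.11  0.61]
(0.46, -0.38, 0.4) -40 0.032 0.063 [ 1.65 -0.48 -0.92  2.4   3.36  0.51  1.  ]
(0.46, -0.38, 0.4) -60 0.0 0.0 [ 1.26 -0.31 -1.02  2.4   1.98  0.84  2.21]
goal [ 1.45 -0.48 -1.    2.4   2.71  0.46  1.55] err 0.0253 0.0551
-0.00 0.07 -0.16 0.00 0.05 0.05 | [ 0.528 -0.339  0.226] [ 0.96 -0.16 -0.21] h [-0.21  0.06 -0.98] step 44 5.8
-0.02 0.12 -0.32 0.01 0.09 0.10 | [ 0.533 -0.355  0.264] [ 0.96 -0.23 -0.16] h [-0.15  0.05 -0.99] step 41 5.3
-0.05 0.17 -0.46 0.01 0.12 0.14 | [ 0.535 -0.368  0.3  ] [ 0.95 -0.3  -0.11] h [-0.1   0.04 -0.99] step 38 4.9
-0.09 
[... 302 characters left out ...]
 0.02 -1.  ] step 25 3.5
-0.21 0.21 -0.86 0.03 0.20 0.29 | [ 0.524 -0.381  0.407] [ 0.86 -0.51  0.01] h [ 0.02  0.01 -1.  ] step 20 3.0
-0.23 0.19 -0.91 0.03 0.20 0.32 | [ 0.521 -0.376  0.421] [ 0.84 -0.55  0.01] h [ 0.02  0.01 -1.  ] step 15 2.6
-0.02 -0.02 -0.03 -0.00 -0.00 0.03 | [ 0.519 -0.369  0.428] [ 0.81 -0.58  0.01] h [ 0.02  0.01 -1.  ] step 11 2.4
-0.04 -0.05 -0.04 -0.00 -0.01 0.05 | [ 0.519 -0.359  0.43 ] [ 0.79 -0.61  0.  ] h [ 0.01  0.01 -1.  ] step 9 2.3
-0.06 -0.09 -0.01 -0.01 -0.02 0.08 | [ 0.52  -0.349  0.424] [ 0.77 -0.64 -0.02] h [-0.01  0.02 -1.  ] step 12 2.3
-0.08 -0.12 0.04 -0.01 -0.04 0.10 | [ 0.521 -0.339  0.411] [ 0.75 -0.66 -0.05] h [-0.04  0.03 -1.  ] step 17 2.6
```

```bash
python3 - <<'E'
from path import *
q=np.array(r.read_state()["joint_positions"])
for pos,yaw,pi in(((.525,-.40,.22),-10,14),((.55,-.42,.30),-15,5),((.58,-.43,.38),-22,-5)):
    q,e,a=ik(np.array(pos),point(yaw,pi,True),q,q,.003); print(pos,yaw,round(e,3),round(a,3),q.round(2))
plan([((.525,-.40,.22),point(-10,14,True)),((.55,-.42,.30),point(-15,5,True)),((.58,-.43,.38),point(-22,-5,True))])
E
```

```text
(0.525, -0.4, 0.22) -10 0.0 0.0 [0.64 0.21 0.32 2.3  4.16 0.97 0.98]
(0.55, -0.42, 0.3) -15 0.0 0.0 [0.6  0.15 0.29 2.29 3.95 0.96 1.05]
(0.58, -0.43, 0.38) -22 0.0 0.0 [0.52 0.11 0.24 2.27 3.6  0.97 1.24]
0.011 0.309 -0.152 -0.010 0.026 0.058   rows>= 1.7 
0.032 0.061 -0.338 0.010 0.105 0.057   rows>= 1.7 
0.098 0.008 -0.330 0.000 0.116 0.082   rows>= 1.7
```

```bash
python3 -m pendant '0.01 0.31 -0.15 -0.01 0.026 0.058;0.01 0.31 -0.15 -0.01 0.026 0.058;0.01 0.31 -0.15 -0.01 0.026 0.058'
python3 -m pendant '0.032 0.061 -0.338 0.01 0.105 0.057;0.032 0.061 -0.338 0.01 0.105 0.057;0.032 0.061 -0.338 0.01 0.105 0.057'
python3 -m pendant '0.1 0.008 -0.33 0 0.116 0.082;0.1 0.008 -0.33 0 0.116 0.082;0.1 0.008 -0.33 0 0.116 0.082'
sed -i 's/.3512,.16/.3512,.28/' back.py; python3 back.py 28
```

```text
time: 13.85
ee_pos: [0.5272, -0.402, 0.2221]
eef_rot: [0.989, -0.086, -0.12, -0.008]
ft_force: [-0.3, -0.9, -0.0]
width: 0.0349
time: 14.15
ee_pos: [0.5542, -0.417, 0.3033]
eef_rot: [0.991, -0.127, -0.041, -0.004]
ft_force: [0.4, -0.9, 0.3]
width: 0.0352
time: 14.45
ee_pos: [0.5854, -0.4251, 0.3827]
eef_rot: [0.981, -0.186, 0.045, 0.009]
ft_force: [-0.1, 0.0, 0.2]
width: 0.0349
t 14.45 j [0.51 0.11 0.24 2.27 3.59 0.97 1.24] p [ 0.5854 -0.4251  0.3827] F [-0.1  0.   0.2] w 0.0349
goal [-0.8   0.22  0.09  1.49 -0.02  1.44  0.78] err 0.0 0.0
0.07 -0.00 -0.12 0.06 0.05 0.03 | [ 0.599 -0.431  0.415] [ 0.9  -0.4   0.16] h [ 0.18  0.02 -0.98] step 36 6.9
0.13 0.00 -0.24 0.12 0.09 0.05 | [ 0.611 -0.435  0.445] [ 0.87 -0.44  0.22] h [ 0.28  0.07 -0.96] step 32 7.0
0.18 0.00 -0.34 0.18 0.14 0.08 | [ 0.62  -0.439  0.472] [ 0.83 -0.48  0.28] h [ 0.38  0.13 -0.92] step 29 7.0
0.22 0.00 -0.43 0.25 0.18 0.11 | [ 0.627 -0.441  0.495] [ 0.79 -0.53  0.32] h [ 0.47  0.18 -0.87] step 25 7.1
0.25 -0.00 -0.51 0.32 0.22 0.13 | [ 0.632 -0.443  0.515] [ 0.74 -0.57  0.35] h [ 0.55  0.23 -0.8 ] step 20 7.1
0.2
[... 1789 characters left out ...]
 0.308] [ 0.29 -0.62 -0.73] h [0.94 0.03 0.35] step 62 7.1
-1.22 0.87 0.20 0.21 0.15 0.51 | [0.619 0.025 0.292] [ 0.26 -0.53 -0.81] h [ 0.95 -0.02  0.32] step 66 7.1
-1.48 0.96 0.20 0.21 0.18 0.59 | [0.599 0.09  0.28 ] [ 0.23 -0.43 -0.87] h [ 0.96 -0.05  0.28] step 68 7.2
-0.11 0.23 -0.12 0.00 0.04 0.07 | [0.575 0.155 0.272] [ 0.19 -0.32 -0.93] h [ 0.97 -0.08  0.23] step 71 7.2
-0.24 0.46 -0.25 0.00 0.09 0.14 | [0.545 0.222 0.269] [ 0.14 -0.21 -0.97] h [ 0.98 -0.1   0.16] step 73 7.3
-0.39 0.67 -0.40 -0.01 0.14 0.21 | [0.51  0.287 0.272] [ 0.07 -0.11 -0.99] h [ 0.99 -0.1   0.08] step 75 7.3
-0.57 0.86 -0.55 -0.02 0.19 0.28 | [0.469 0.351 0.28 ] [ 0.  0. -1.] h [ 1.   -0.09  0.  ] step 76 7.4
```

```bash
python3 -m pendant '0.07 0 -0.12 0.06 0.05 0.03;0.13 0 -0.24 0.12 0.09 0.05;0.18 0 -0.34 0.18 0.14 0.08;0.22 0 -0.43 0.25 0.18 0.11;0.25 0 -0.51 0.32 0.22 0.13;0.27 0 -0.57 0.39 0.25 0.16;0.28 -0.01 -0.61 0.46 0.29 0.18;0.28 -0.02 -0.64 0.53 0.32 0.21'
python3 -m pendant '-0.01 -0.02 0.01 0.07 0.03 0.04;-0.03 -0.03 0.03 0.14 0.05 0.08;-0.06 -0.03 0.06 0.21 0.07 0.12;-0.11 -0.02 0.11 0.27 0.09 0.17;-0.17 -0.02 0.17 0.34 0.11 0.22;-0.25 -0.02 0.25 0.4 0.12 0.27;-0.34 -0.01 0.34 0.46 0.13 0.33;-0.46 -0.02 0.44 0.51 0.14 0.39'
python3 back.py 16
```

```text
time: 15.25
ee_pos: [0.6366, -0.4435, 0.5434]
eef_rot: [0.83, -0.297, 0.337, -0.332]
ft_force: [-0.3, -0.3, 0.4]
width: 0.0348
time: 16.05
ee_pos: [0.6516, -0.3197, 0.444]
eef_rot: [-0.492, 0.405, -0.396, 0.661]
ft_force: [1.1, -1.5, 1.0]
width: 0.0347
t 16.05 j [ 0.09  0.19 -0.21  1.82  1.58  1.29  0.97] p [ 0.6516 -0.3197  0.444 ] F [ 1.1 -1.5  1. ] w 0.0347
goal [-0.8   0.22  0.09  1.49 -0.02  1.44  0.78] err 0.0 0.0
-0.08 0.09 0.02 0.03 0.01 0.05 | [ 0.652 -0.295  0.425] [ 0.35 -0.91 -0.22] h [0.93 0.3  0.23] step 31 5.3
-0.17 0.19 0.04 0.06 0.03 0.10 | [ 0.653 -0.267  0.405] [ 0.34 -0.89 -0.3 ] h [0.93 0.26 0.27] step 34 5.3
-0.27 0.29 0.07 0.09 0.05 0.15 | [ 0.652 -0.236  0.386] [ 0.33 -0.87 -0.38] h [0.93 0.22 0.3 ] step 36 5.3
-0.39 0.39 0.09 0.11 0.06 0.21 | [ 0.65  -0.203  0.367] [ 0.32 -0.83 -0.46] h [0.93 0.18 0.32] step 39 5.3
-0.52 0.49 0.11 0.14 0.08 0.26 | [ 0.647 -0.166  0.349] [ 0.31 -0.79 -0.53] h [0.93 0.14 0.33] step 41 5.3
-0.66 0.58 0.14 0.16 0.09 0.32 | [ 0.643 -0.127  0.332] [ 0.3  -0.74 -0.6 ] h [0.94 0.1  0.34] step 43 5.3
-0.81 0.68 0.16 0.17 0.11 0.38 | [
[... 338 characters left out ...]
81] [ 0.23 -0.48 -0.85] h [ 0.96 -0.03  0.28] step 50 5.3
-0.31 0.49 -0.17 0.02 0.08 0.17 | [0.59  0.102 0.274] [ 0.2  -0.4  -0.89] h [ 0.97 -0.06  0.25] step 52 5.3
-0.44 0.64 -0.24 0.02 0.10 0.22 | [0.571 0.152 0.269] [ 0.17 -0.33 -0.93] h [ 0.97 -0.08  0.21] step 53 5.4
-0.59 0.79 -0.31 0.02 0.13 0.28 | [0.55  0.202 0.267] [ 0.14 -0.24 -0.96] h [ 0.98 -0.09  0.16] step 55 5.4
-0.74 0.93 -0.40 0.02 0.17 0.33 | [0.526 0.253 0.268] [ 0.1  -0.16 -0.98] h [ 0.99 -0.1   0.11] step 56 5.4
-0.91 1.05 -0.49 0.01 0.20 0.39 | [0.499 0.302 0.273] [ 0.05 -0.08 -1.  ] h [ 0.99 -0.09  0.06] step 57 5.4
-1.08 1.17 -0.59 -0.00 0.24 0.44 | [0.469 0.351 0.28 ] [ 0.  0. -1.] h [ 1.   -0.09  0.  ] step 58 5.5
```

```bash
python3 -m pendant '-0.08 0.09 0.02 0.03 0.01 0.05;-0.17 0.19 0.04 0.06 0.03 0.1;-0.27 0.29 0.07 0.09 0.05 0.15;-0.39 0.39 0.09 0.11 0.06 0.21;-0.52 0.49 0.11 0.14 0.08 0.26;-0.66 0.58 0.14 0.16 0.09 0.32;-0.81 0.68 0.16 0.17 0.11 0.38;-0.98 0.76 0.17 0.18 0.13 0.44' 0.2
python3 -m pendant '-0.09 0.17 -0.05 0.01 0.02 0.06;-0.2 0.33 -0.11 0.02 0.05 0.11;-0.31 0.49 -0.17 0.02 0.08 0.17;-0.44 0.64 -0.24 0.02 0.1 0.22;-0.59 0.79 -0.31 0.02 0.13 0.28;-0.74 0.93 -0.4 0.02 0.17 0.33;-0.74 0.93 -0.4 0.02 0.17 0.33'
python3 -c "
from h import *
log();plan([((.469,.3512,.14),down(85.1))])"
```

```text
time: 16.85
ee_pos: [0.6263, -0.0411, 0.3021]
eef_rot: [-0.204, 0.548, -0.257, 0.77]
ft_force: [0.9, 0.5, 0.0]
width: 0.0523
time: 17.55
ee_pos: [0.5211, 0.2534, 0.2694]
eef_rot: [-0.02, 0.669, -0.092, 0.737]
ft_force: [0.2, -0.9, -0.2]
width: 0.0527
t 17.55 j [-0.15  0.27 -0.6   1.5   0.33  1.47  0.69] p [0.5211 0.2534 0.2694] F [ 0.2 -0.9 -0.2] w 0.0527
0.427 0.440 -0.297 -0.011 0.069 0.102   rows>= 3.4
```

```bash
python3 -m pendant '0.43 0.44 -0.3 -0.01 0.069 0.102;0.43 0.44 -0.3 -0.01 0.069 0.102;0.43 0.44 -0.3 -0.01 0.069 0.102;0.43 0.44 -0.3 -0.01 0.069 0.102;0.43 0.44 -0.3 -0.01 0.069 0.102;0.43 0.44 -0.3 -0.01 0.069 0.102'
python3 -c "
from h import *
log();plan([((.469,.3512,.004),down(85.1))])"
```

```text
time: 18.15
ee_pos: [0.4702, 0.348, 0.1392]
eef_rot: [0.03, 0.706, -0.032, 0.707]
ft_force: [-0.2, -0.2, 0.3]
width: 0.0522
t 18.15 j [-0.2   0.38 -0.64  1.65  0.24  1.2   0.59] p [0.4702 0.348  0.1392] F [-0.2 -0.2  0.3] w 0.0522
0.541 0.014 -0.007 -0.002 0.001 0.002   rows>= 2.7
```

```bash
python3 -m pendant '0.2 0.014 -0.007 0 0 0;0.36 0.014 -0.007 0 0 0;0.46 0.014 -0.007 0 0 0;0.52 0.014 -0.007 0 0 0;0.541 0.014 -0.007 0 0 0;0.541 0.014 -0.007 0 0 0'
python3 -m pendant '0 0 0 0 0 0;0 0 0 0 0 0;0 0 0 0 0 0;0 0 0 0 0 0;0 0 0 0 0 0;0 0 0 0 0 0;0 0 0 0 0 0' -1 35
python3 -m pendant '-0.2 0 0 0 0 0;-0.4 0 0 0 0 0;-0.6 0 0 0 0 0;-0.8 0 0 0 0 0;-1 0 0 0 0 0;-1 0 0 0 0 0'
python3 go.py 32 -.260 .145 .18
```

```text
time: 18.75
ee_pos: [0.4696, 0.3523, 0.005]
eef_rot: [0.031, 0.705, -0.032, 0.707]
ft_force: [-0.4, 0.1, 1.1]
width: 0.0524
time: 19.45
ee_pos: [0.4687, 0.3526, 0.0045]
eef_rot: [0.031, 0.706, -0.032, 0.707]
ft_force: [-0.4, -0.0, 2.6]
width: 0.0177
time: 20.05
ee_pos: [0.4699, 0.355, 0.2616]
eef_rot: [0.033, 0.703, -0.029, 0.71]
ft_force: [-0.2, 0.6, -1.1]
width: 0.0177
t 20.05 j [-0.19  0.29 -0.66  1.48  0.19  1.42  0.63] p [0.4699 0.355  0.2616] F [-0.2  0.6 -1.1] w 0.0177
goal [ 0.34 -0.07  0.21  2.27  4.13  0.53  0.8 ] err 0.0 0.0
0.02 -0.17 0.19 0.01 -0.07 -0.05 | [0.514 0.307 0.257] [ 0.11 -0.08 -0.99] h [ 0.99 -0.1   0.12] step 66 7.7
0.01 -0.36 0.38 0.01 -0.15 -0.10 | [0.556 0.258 0.259] [ 0.21 -0.17 -0.96] h [ 0.97 -0.09  0.23] step 64 7.6
-0.02 -0.54 0.54 0.01 -0.21 -0.16 | [0.593 0.208 0.267] [ 0.3  -0.25 -0.92] h [ 0.94 -0.06  0.32] step 63 7.5
-0.07 -0.73 0.70 0.00 -0.28 -0.22 | [0.627 0.159 0.28 ] [ 0.38 -0.34 -0.86] h [ 0.91 -0.02  0.41] step 61 7.4
-0.14 -0.91 0.83 -0.01 -0.34 -0.27 | [0.657 0.111 0.297] [ 0.45 -0.42 -0.79] h [0.88 0.03 0.48] step 59 7.3
-0.23 -1.08 
[... 2296 characters left out ...]
.18  0.53 -0.83] step 26 6.9
-0.17 0.24 0.12 -0.21 -0.12 0.01 | [ 0.723 -0.212  0.471] [ 0.99 -0.1   0.07] h [ 0.11  0.45 -0.88] step 30 6.9
-0.24 0.34 0.16 -0.27 -0.17 0.02 | [ 0.708 -0.22   0.442] [ 1.   -0.09  0.01] h [ 0.04  0.37 -0.93] step 33 6.9
-0.33 0.45 0.19 -0.34 -0.21 0.03 | [ 0.692 -0.229  0.412] [ 1.   -0.08 -0.06] h [-0.04  0.28 -0.96] step 35 6.9
-0.42 0.56 0.23 -0.40 -0.26 0.04 | [ 0.673 -0.24   0.382] [ 0.99 -0.07 -0.13] h [-0.12  0.2  -0.97] step 38 6.8
-0.52 0.68 0.25 -0.47 -0.30 0.06 | [ 0.652 -0.251  0.351] [ 0.98 -0.08 -0.2 ] h [-0.2   0.11 -0.97] step 40 6.8
-0.63 0.80 0.27 -0.53 -0.35 0.07 | [ 0.628 -0.263  0.319] [ 0.96 -0.08 -0.28] h [-0.27  0.02 -0.96] step 41 6.8
```

```bash
python3 -m pendant '0.02 -0.17 0.19 0.01 -0.07 -0.05;0.01 -0.36 0.38 0.01 -0.15 -0.1;-0.02 -0.54 0.54 0.01 -0.21 -0.16;-0.07 -0.73 0.7 0 -0.28 -0.22;-0.14 -0.91 0.83 -0.01 -0.34 -0.27;-0.14 -0.91 0.83 -0.01 -0.34 -0.27;-0.14 -0.91 0.83 -0.01 -0.34 -0.27'
python3 go.py 27 -.260 .145 .18|head -10
```

```text
time: 20.75
ee_pos: [0.6564, 0.1019, 0.2901]
eef_rot: [-0.124, 0.498, -0.176, 0.84]
ft_force: [0.6, -0.7, -0.9]
width: 0.0175
t 20.75 j [-0.14  0.23 -0.47  1.63  0.79  1.25  0.67] p [0.6564 0.1019 0.2901] F [ 0.6 -0.7 -0.9] w 0.0175
goal [ 0.34 -0.07  0.21  2.27  4.13  0.53  0.8 ] err 0.0 0.0
0.05 -0.18 0.12 -0.02 -0.06 -0.06 | [0.681 0.056 0.312] [ 0.5  -0.49 -0.71] h [0.84 0.1  0.53] step 56 7.2
0.08 -0.36 0.24 -0.04 -0.11 -0.12 | [0.702 0.014 0.337] [ 0.55 -0.55 -0.62] h [0.81 0.17 0.57] step 54 7.1
0.09 -0.53 0.35 -0.07 -0.16 -0.17 | [ 0.72  -0.025  0.364] [ 0.6  -0.6  -0.53] h [0.77 0.25 0.59] step 51 7.1
0.09 -0.69 0.44 -0.10 -0.21 -0.23 | [ 0.734 -0.061  0.392] [ 0.63 -0.64 -0.43] h [0.74 0.33 0.59] step 47 7.0
0.07 -0.84 0.53 -0.14 -0.26 -0.29 | [ 0.745 -0.091  0.421] [ 0.66 -0.67 -0.33] h [0.71 0.41 0.58] step 44 7.0
0.04 -0.98 0.62 -0.18 -0.30 -0.34 | [ 0.754 -0.118  0.449] [ 0.69 -0.68 -0.24] h [0.68 0.49 0.55] step 40 6.9
-0.00 -1.09 0.69 -0.23 -0.33 -0.40 | [ 0.76  -0.14   0.476] [ 0.71 -0.69 -0.14] h [0.65 0.57 0.5 ] step 36 6.9
-0.04 -1.20 0.75 -0.28 -0.37 -0.45 | [ 0.765 -0.158  0.502] [ 0.73 -0.68 -0.05] h [0.63 0.65 0.44] step 32 6.9
```

```bash
python3 -m pendant '0.05 -0.18 0.12 -0.02 -0.06 -0.06;0.08 -0.36 0.24 -0.04 -0.11 -0.12;0.09 -0.53 0.35 -0.07 -0.16 -0.17;0.09 -0.69 0.44 -0.1 -0.21 -0.23;0.07 -0.84 0.53 -0.14 -0.26 -0.29;0.04 -0.98 0.62 -0.18 -0.3 -0.34;0.04 -0.98 0.62 -0.18 -0.3 -0.34'
python3 go.py 21 -.260 .145 .18|head -18
```

```text
time: 21.45
ee_pos: [0.754, -0.1188, 0.4497]
eef_rot: [-0.39, 0.272, -0.281, 0.833]
ft_force: [-0.5, 0.0, -1.1]
width: 0.0171
t 21.45 j [-0.06  0.16 -0.29  1.77  1.53  1.08  0.7 ] p [ 0.754  -0.1188  0.4497] F [-0.5  0.  -1.1] w 0.0171
goal [ 0.34 -0.07  0.21  2.27  4.13  0.53  0.8 ] err 0.0 0.0
0.05 -0.13 0.03 -0.05 -0.04 -0.05 | [ 0.76  -0.141  0.477] [ 0.72 -0.68 -0.14] h [0.65 0.58 0.5 ] step 36 6.9
0.09 -0.24 0.06 -0.10 -0.08 -0.09 | [ 0.765 -0.159  0.502] [ 0.74 -0.67 -0.05] h [0.62 0.65 0.44] step 31 6.8
0.12 -0.34 0.09 -0.16 -0.12 -0.14 | [ 0.768 -0.173  0.524] [ 0.76 -0.65  0.03] h [0.6  0.71 0.36] step 27 6.8
0.13 -0.43 0.12 -0.22 -0.15 -0.17 | [ 0.769 -0.184  0.544] [ 0.77 -0.62  0.1 ] h [0.58 0.77 0.27] step 22 6.8
0.14 -0.49 0.14 -0.28 -0.19 -0.21 | [ 0.77  -0.192  0.56 ] [ 0.79 -0.59  0.16] h [0.56 0.81 0.18] step 18 6.8
0.15 -0.54 0.16 -0.35 -0.22 -0.24 | [ 0.77  -0.197  0.572] [ 0.81 -0.54  0.21] h [0.54 0.84 0.07] step 13 6.8
0.15 -0.58 0.17 -0.41 -0.25 -0.27 | [ 0.77 -0.2   0.58] [ 0.83 -0.5   0.25] h [ 0.52  0.85 -0.04] step 8 6.8
0.14 -0.59 0.17 -0.49 -0.27 -0.29 
[... 287 characters left out ...]
0.38] step 6 6.9
-0.04 0.06 -0.01 -0.21 -0.10 -0.04 | [ 0.76  -0.204  0.568] [ 0.92 -0.29  0.27] h [ 0.39  0.78 -0.48] step 10 6.9
-0.07 0.10 -0.02 -0.28 -0.14 -0.04 | [ 0.755 -0.204  0.554] [ 0.94 -0.25  0.25] h [ 0.35  0.73 -0.58] step 14 6.9
-0.11 0.17 -0.02 -0.36 -0.18 -0.04 | [ 0.749 -0.206  0.537] [ 0.95 -0.2   0.22] h [ 0.3   0.68 -0.67] step 18 6.9
-0.15 0.24 -0.04 -0.43 -0.21 -0.04 | [ 0.741 -0.209  0.517] [ 0.97 -0.17  0.17] h [ 0.24  0.61 -0.76] step 22 6.9
-0.20 0.33 -0.05 -0.50 -0.25 -0.04 | [ 0.732 -0.212  0.493] [ 0.98 -0.14  0.12] h [ 0.18  0.53 -0.83] step 26 6.9
-0.26 0.42 -0.08 -0.57 -0.29 -0.03 | [ 0.72  -0.218  0.468] [ 0.99 -0.11  0.07] h [ 0.11  0.45 -0.88] step 29 6.9
```

```bash
python3 -m pendant '0.05 -0.13 0.03 -0.05 -0.04 -0.05;0.09 -0.24 0.06 -0.1 -0.08 -0.09;0.12 -0.34 0.09 -0.16 -0.12 -0.14;0.13 -0.43 0.12 -0.22 -0.15 -0.17;0.14 -0.49 0.14 -0.28 -0.19 -0.21;0.15 -0.54 0.16 -0.35 -0.22 -0.24;0.15 -0.58 0.17 -0.41 -0.25 -0.27;0.14 -0.59 0.17 -0.49 -0.27 -0.29'
python3 -m pendant '-0.01 0 -0.01 -0.07 -0.03 -0.02;-0.02 0.02 -0.01 -0.14 -0.07 -0.03;-0.04 0.06 -0.01 -0.21 -0.1 -0.04;-0.07 0.1 -0.02 -0.28 -0.14 -0.04;-0.11 0.17 -0.02 -0.36 -0.18 -0.04;-0.15 0.24 -0.04 -0.43 -0.21 -0.04;-0.2 0.33 -0.05 -0.5 -0.25 -0.04;-0.26 0.42 -0.08 -0.57 -0.29 -0.03'
python3 go.py 7 -.260 .145 .18|head -18
```

```text
time: 22.25
ee_pos: [0.7703, -0.1961, 0.5807]
eef_rot: [0.755, -0.097, 0.249, -0.599]
ft_force: [-0.2, 0.1, -0.4]
width: 0.0177
time: 23.05
ee_pos: [0.7208, -0.2107, 0.4652]
eef_rot: [0.97, -0.046, 0.035, -0.236]
ft_force: [-0.1, -0.2, -1.2]
width: 0.0177
t 23.05 j [ 0.27 -0.02  0.05  2.15  3.52  0.64  0.77] p [ 0.7208 -0.2107  0.4652] F [-0.1 -0.2 -1.2] w 0.0177
goal [ 0.34 -0.07  0.21  2.27  4.13  0.53  0.8 ] err 0.0 0.0
-0.04 0.06 0.05 -0.05 -0.03 0.01 | [ 0.711 -0.217  0.446] [ 1.   -0.1   0.01] h [ 0.04  0.39 -0.92] step 22 4.8
-0.08 0.12 0.11 -0.10 -0.06 0.01 | [ 0.7   -0.224  0.426] [ 1.   -0.09 -0.04] h [-0.01  0.33 -0.94] step 24 4.8
-0.13 0.19 0.16 -0.14 -0.09 0.02 | [ 0.688 -0.231  0.405] [ 0.99 -0.08 -0.08] h [-0.06  0.27 -0.96] step 25 4.8
-0.19 0.26 0.22 -0.19 -0.12 0.02 | [ 0.675 -0.239  0.384] [ 0.99 -0.08 -0.13] h [-0.11  0.21 -0.97] step 26 4.8
-0.24 0.33 0.28 -0.23 -0.15 0.03 | [ 0.66  -0.247  0.363] [ 0.98 -0.08 -0.18] h [-0.17  0.15 -0.98] step 27 4.7
-0.31 0.41 0.33 -0.28 -0.18 0.03 | [ 0.645 -0.255  0.341] [ 0.97 -0.08 -0.23] h [-0.22  0.08 -0.97] step 28 4.7
-0.37 0.48 0.39 -0.32 -0.22 0.04 | [ 0.628 -0.263  0.319] [ 0.96 -0.08 -0.28] h [-0.27  0.02 -0.96] step 29 4.7
```

```bash
python3 -m pendant '-0.04 0.06 0.05 -0.05 -0.03 0.01;-0.08 0.12 0.11 -0.1 -0.06 0.01;-0.13 0.19 0.16 -0.14 -0.09 0.02;-0.19 0.26 0.22 -0.19 -0.12 0.02;-0.24 0.33 0.28 -0.23 -0.15 0.03;-0.31 0.41 0.33 -0.28 -0.18 0.03;-0.37 0.48 0.39 -0.32 -0.22 0.04;-0.37 0.48 0.39 -0.32 -0.22 0.04'
python3 -m pendant '0 0 0 0 0 0'
python3 - <<'E'
from h import *
log()
s=r.read_state(); Q=R.from_quat(s["eef_rot"]); h=Q.apply([0,0,1]); a=Q.apply([1,0,0]); p=np.array(s["ee_pos"]); print(a.round(3),h.round(3),"bottom",(p-.005*a+.110*h).round(4))
for n in("top","side"):
    p,d,w=cam(n)
    if n=="top": a=p[130:300,270:480]
    else: b=p[120:330,230:440]
a=cv2.resize(a,(390,316),interpolation=cv2.INTER_CUBIC); b=cv2.resize(b,(390,390),interpolation=cv2.INTER_CUBIC)
im=np.zeros((390,780,3),np.uint8); im[:316,:390]=a; im[:,390:]=b; cv2.imwrite("pics/m4.png",im)
E
```

```text
time: 23.85
ee_pos: [0.6285, -0.2636, 0.3191]
eef_rot: [0.989, -0.045, -0.141, -0.007]
ft_force: [0.3, 0.1, -0.6]
width: 0.0173
time: 23.95
ee_pos: [0.6305, -0.2621, 0.3219]
eef_rot: [0.989, -0.043, -0.138, -0.008]
ft_force: [0.3, -0.4, -0.7]
width: 0.0174
t 23.95 j [ 0.38 -0.07  0.16  2.26  4.13  0.53  0.79] p [ 0.6305 -0.2621  0.3219] F [ 0.3 -0.4 -0.7] w 0.0174
[ 0.958 -0.084 -0.275] [-0.273  0.027 -0.962] bottom [ 0.5956 -0.2587  0.2175]
```

View pics/m4.png

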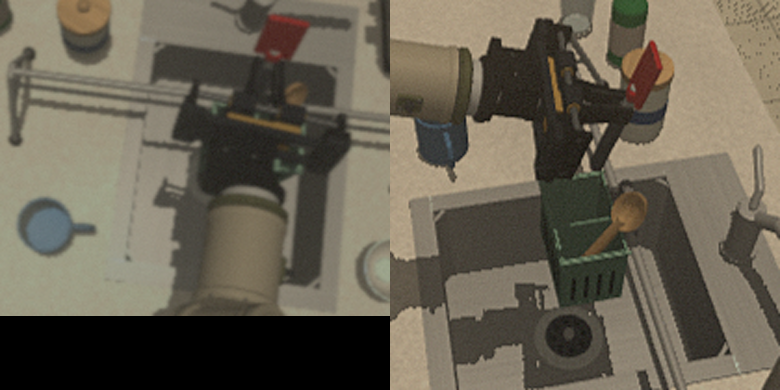

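```bash
python3 -m pendant '0 0 0.12 0 0 0;0 0 0.24 0 0 0;0 0 0.34 0 0 0;0 0 0.42 0 0 0;0 0 0.5 0 0 0;0 0 0.57 0 0 0;0 0 0.6 0 0 0;0 0 0.6 0 0 0'
python3 - <<'E'
from h import *
log()
s=r.read_state(); Q=R.from_quat(s["eef_rot"]); h=Q.apply([0,0,1]); a=Q.apply([1,0,0]); p=np.array(s["ee_pos"]); print(h,(p-.005*a+.110*h).round(4))
E
```

```text
time: 24.85
ee_pos: [0.5887, -0.2586, 0.1761]
eef_rot: [0.989, -0.044, -0.14, -0.007]
ft_force: [-0.1, -0.3, -0.8]
width: 0.0176
t 24.85 j [0.52 0.2  0.09 2.41 3.83 0.86 1.22] p [ 0.5887 -0.2586  0.1761] F [-0.1 -0.3 -0.8] w 0.0176
[-0.27595689  0.02688582 -0.96079392] [ 0.5535 -0.2552  0.0718]
```

```bash
python3 -m pendant '0 0 0 0 0 0;0 0 0 0 0 0;0 0 0 0 0 0;0 0 0 0 0 0;0 0 0 0 0 0' -0.2
python3 - <<'E'
from path import *
log(); q0=np.array(r.read_state()["joint_positions"])
for pos in((.555,-.258,.187),(.53,-.262,.20),(.53,-.262,.23),(.53,-.29,.23)):
  for yaw in(-5,8,20):
   for pi in(16,28):
    q,e,a=ik(np.array(pos),point(yaw,pi,True),q0,q0,.003); 
    if e<.004: print(pos,yaw,pi,round(e,3),round(a,3),q.round(2))
E
```

```text
time: 25.35
ee_pos: [0.5886, -0.2589, 0.1775]
eef_rot: [0.989, -0.044, -0.139, -0.006]
ft_force: [-0.2, 1.0, -0.4]
width: 0.0342
t 25.35 j [0.51 0.2  0.09 2.41 3.83 0.86 1.22] p [ 0.5886 -0.2589  0.1775] F [-0.2  1.  -0.4] w 0.0342
(0.555, -0.258, 0.187) -5 16 0.003 0.009 [ 2.06  0.69 -1.45  2.4   3.74  0.41  1.84]
(0.555, -0.258, 0.187) -5 28 0.0 0.0 [ 0.53 -0.01  0.09  2.39  4.25  0.52  0.8 ]
(0.555, -0.258, 0.187) 8 16 0.0 0.0 [0.64 0.24 0.2  2.33 4.33 1.05 1.  ]
(0.555, -0.258, 0.187) 20 16 0.0 0.0 [0.03 0.58 0.99 2.2  4.39 1.57 0.87]
(0.53, -0.262, 0.2) -5 28 0.0 0.0 [ 0.93 -0.06 -0.25  2.4   4.38  0.56  0.69]
(0.53, -0.262, 0.2) 8 16 0.0 0.0 [0.53 0.19 0.37 2.36 4.39 1.09 0.95]
(0.53, -0.262, 0.2) 20 16 0.0 0.0 [-0.04  0.64  1.15  2.23  4.39  1.69  0.85]
(0.53, -0.262, 0.23) 8 16 0.0 0.0 [-0.28  0.27  1.26  2.38  4.39  1.26  0.82]
(0.53, -0.262, 0.23) 20 16 0.0 0.0 [-0.14  0.65  1.29  2.22  4.39  1.74  0.77]
(0.53, -0.29, 0.23) -5 16 0.0 0.0 [ 1.45  0.06 -0.66  2.4   4.17  0.8   0.99]
(0.53, -0.29, 0.23) 8 16 0.0 0.0 [-0.15  0.35  1.19  2.32  4.39  1.34  0.8 ]
(0.53, -0.29, 0.23) 20 16 0.0 0.0 [-0.05  0.69  1.25  2.16  4.39  1.77  0.76]
```

```bash
python3 - <<'E'
from path import *
q=np.array(r.read_state()["joint_positions"]); W=[]
for pos,yaw,pi in(((.552,-.258,.188),6,17),((.532,-.285,.20),4,17),((.525,-.34,.21),-2,17),((.525,-.40,.24),-10,14),((.55,-.42,.32),-15,5)):
    q,e,a=ik(np.array(pos),point(yaw,pi,True),q,q,.003); print(pos,yaw,round(e,3),round(a,3),q.round(2)); W.append((pos,point(yaw,pi,True)))
plan(W)
E
```

```text
(0.552, -0.258, 0.188) 6 0.0 0.0 [0.63 0.2  0.19 2.36 4.3  1.   0.99]
(0.532, -0.285, 0.2) 4 0.0 0.0 [0.66 0.17 0.23 2.36 4.35 1.01 0.95]
(0.525, -0.34, 0.21) -2 0.0 0.0 [0.69 0.17 0.25 2.32 4.32 0.97 0.92]
(0.525, -0.4, 0.24) -10 0.0 0.0 [0.69 0.16 0.27 2.29 4.2  0.92 0.93]
(0.55, -0.42, 0.32) -15 0.0 0.0 [0.66 0.1  0.24 2.28 3.98 0.92 1.01]
-0.152 0.009 -0.000 -0.037 -0.011 -0.123   rows>= 1.3 
-0.101 0.099 -0.019 0.007 0.000 0.022   rows>= 0.7 
-0.053 0.218 -0.026 0.020 -0.000 0.067   rows>= 1.1 
-0.027 0.240 -0.117 0.025 0.035 0.090   rows>= 1.3 
0.032 0.061 -0.338 0.010 0.105 0.057   rows>= 1.7
```

```bash
python3 -m pendant '-0.05 0 0 -0.01 -0.003 -0.03;-0.1 0.005 0 -0.02 -0.006 -0.07;-0.152 0.009 0 -0.037 -0.011 -0.123;-0.152 0.009 0 -0.037 -0.011 -0.123;-0.152 0.009 0 -0.037 -0.011 -0.123'
python3 - <<'E'
from h import *
log()
for n in("top","side"):
    p,d,w=cam(n)
    if n=="top": a=p[130:300,270:480]
    else: b=p[120:330,230:440]
a=cv2.resize(a,(390,316),interpolation=cv2.INTER_CUBIC); b=cv2.resize(b,(390,390),interpolation=cv2.INTER_CUBIC)
im=np.zeros((390,780,3),np.uint8); im[:316,:390]=a; im[:,390:]=b; cv2.imwrite("pics/m5.png",im)
E
```

```text
time: 25.85
ee_pos: [0.5522, -0.259, 0.1879]
eef_rot: [0.988, 0.05, -0.147, 0.008]
ft_force: [-0.1, -0.4, -0.9]
width: 0.0349
t 25.85 j [0.64 0.2  0.17 2.36 4.29 1.   1.  ] p [ 0.5522 -0.259   0.1879] F [-0.1 -0.4 -0.9] w 0.0349
```

View pics/m5.png

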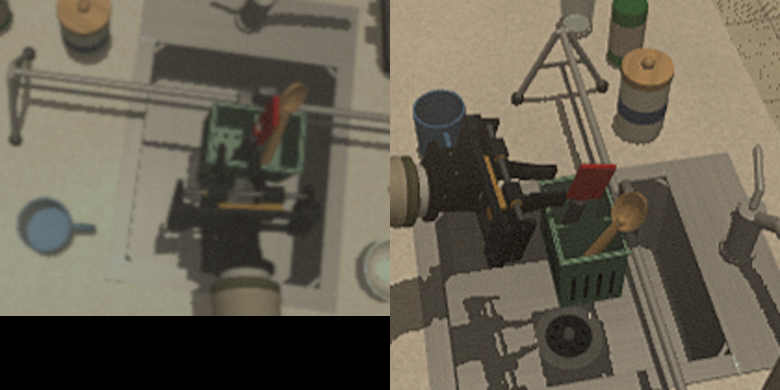

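```bash
python3 -m pendant '-0.05 0 0 0 0 0.01;-0.09 0 0 0 0 0.02;-0.1 0 0 0 0 0.02'
python3 - <<'E'
from h import *
log()
p,d,w=cam("top"); w=w.reshape(-1,3); p=p.reshape(-1,3).astype(int)
m=(w[:,2]>.1)&(abs(w[:,0]-.58)<.1)&(abs(w[:,1]+.28)<.1)
for n,k in(("red",(p[:,2]>2*p[:,1])&(p[:,2]>70)),): P=w[m&k]; print(n,len(P),P.min(0).round(3),P.max(0).round(3))
plan([((.525,-.34,.21),point(0,17,True)),((.525,-.40,.24),point(-10,14,True)),((.55,-.43,.32),point(-15,5,True))])
E
```

```text
time: 26.25
ee_pos: [0.5269, -0.2601, 0.1951]
eef_rot: [0.988, 0.036, -0.147, 0.01]
ft_force: [0.1, -0.4, -0.5]
width: 0.0349
t 26.25 j [0.68 0.14 0.17 2.41 4.31 0.99 1.  ] p [ 0.5269 -0.2601  0.1951] F [ 0.1 -0.4 -0.5] w 0.0349
red 56 [ 0.533 -0.33   0.14 ] [ 0.589 -0.291  0.275]
-0.047 0.317 -0.044 0.020 -0.001 0.046   rows>= 1.6 
-0.035 0.240 -0.115 0.031 0.035 0.112   rows>= 1.3 
0.038 0.101 -0.339 0.010 0.105 0.057   rows>= 1.8
```

```bash
python3 - <<'E'
from h import *
for c in("top","side"):
    p,d,w=cam(c); w=w.reshape(-1,3); p=p.reshape(-1,3).astype(int)
    m=(w[:,2]>.14)&(abs(w[:,0]-.58)<.1)&(abs(w[:,1]+.28)<.1)&(p[:,2]>2.2*p[:,1])&(p[:,2]>2*p[:,0])&(p[:,2]>60)
    P=w[m]; print(c,len(P)); print(P[np.argsort(P[:,2])][::max(1,len(P)//10)].round(3))
E
```

```text
top 44
[[ 0.551 -0.295  0.269]
 [ 0.548 -0.298  0.271]
 [ 0.545 -0.293  0.271]
 [ 0.57  -0.295  0.272]
 [ 0.565 -0.298  0.272]
 [ 0.54  -0.293  0.272]
 [ 0.536 -0.294  0.272]
 [ 0.541 -0.298  0.273]
 [ 0.538 -0.293  0.274]
 [ 0.55  -0.297  0.274]
 [ 0.569 -0.297  0.274]]
side 100
[[ 0.564 -0.291  0.206]
 [ 0.533 -0.291  0.214]
 [ 0.56  -0.296  0.229]
 [ 0.534 -0.294  0.24 ]
 [ 0.552 -0.297  0.254]
 [ 0.547 -0.297  0.27 ]
 [ 0.574 -0.297  0.271]
 [ 0.554 -0.295  0.272]
 [ 0.563 -0.294  0.273]
 [ 0.564 -0.299  0.275]]
```

```bash
python3 - <<'E'
from h import *
p,_,_=cam("side"); q,_,_=cam("top")
b=cv2.resize(p[195:295,280:380],(450,450),interpolation=cv2.INTER_CUBIC); a=cv2.resize(q[175:255,365:445],(350,350),interpolation=cv2.INTER_CUBIC)
im=np.zeros((450,800,3),np.uint8); im[:,:450]=b; im[:350,450:]=a; cv2.imwrite("pics/m6.png",np.clip(im*1.8,0,255).astype(np.uint8))
E
```

```text
(no output)
```

View pics/m6.png

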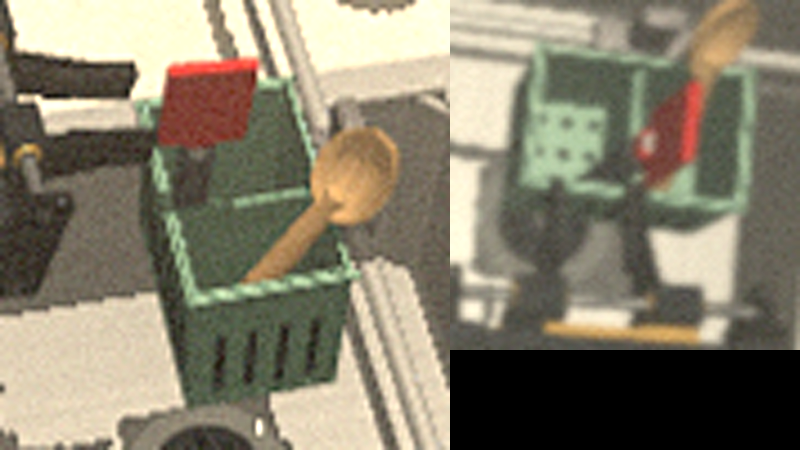

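```bash
cat > blade.py <<'E'
from h import *
log()
for c in("top","side"):
    p,d,w=cam(c); w=w.reshape(-1,3); p=p.reshape(-1,3).astype(int)
    m=(w[:,2]>.14)&(abs(w[:,0]-.58)<.1)&(abs(w[:,1]+.28)<.1)&(p[:,2]>2.2*p[:,1])&(p[:,2]>2*p[:,0])&(p[:,2]>60)
    P=w[m]; print(c,len(P),np.percentile(P,[3,50,97],axis=0).round(3).tolist())
E
python3 -m pendant '0 0 0 0 0 0;0 0 0 0 0 0;0 0 0 0 0 0;0 0 0 0 0 0;0 0 0 0 0 0;0 0 0 0 0 0' -1 5
python3 blade.py
```

```text
time: 27.1
ee_pos: [0.5281, -0.2605, 0.1949]
eef_rot: [0.988, 0.037, -0.147, 0.01]
ft_force: [0.1, -0.5, -0.0]
width: 0.0017
t 27.1 j [0.68 0.14 0.17 2.41 4.31 0.99 1.  ] p [ 0.5281 -0.2605  0.1949] F [ 0.1 -0.5 -0. ] w 0.0017
top 35 [[0.534, -0.266, 0.27], [0.553, -0.258, 0.272], [0.568, -0.251, 0.276]]
side 77 [[0.532, -0.271, 0.21], [0.551, -0.261, 0.267], [0.57, -0.248, 0.275]]
```

```bash
python3 - <<'E'
from path import *
q0=np.array(r.read_state()["joint_positions"])
for pos in((.508,-.262,.195),(.508,-.275,.19)):
  for yaw in(0,5,10,15,20):
   for pi in(5,10,16,22):
    q,e,a=ik(np.array(pos),point(yaw,pi,True),q0,q0,.003)
    if e<.003 and a<.02: print(pos,yaw,pi,q.round(2),round(abs(q-q0).max(),2))
E
```

```text
(0.508, -0.262, 0.195) 0 22 [ 1.72  0.08 -0.9   2.4   4.39  0.77  0.89] 1.07
(0.508, -0.262, 0.195) 5 5 [ 1.43  0.38 -0.5   2.4   4.3   1.14  1.29] 0.75
(0.508, -0.262, 0.195) 5 10 [ 1.42  0.29 -0.5   2.4   4.34  1.05  1.17] 0.74
(0.508, -0.262, 0.195) 5 16 [ 1.15  0.16 -0.25  2.4   4.39  0.99  1.01] 0.47
(0.508, -0.262, 0.195) 10 5 [0.81 0.38 0.17 2.37 4.33 1.38 1.17] 0.4
(0.508, -0.262, 0.195) 10 10 [0.78 0.29 0.2  2.37 4.39 1.27 1.08] 0.28
(0.508, -0.262, 0.195) 10 16 [-0.01  0.35  1.03  2.39  4.39  1.37  0.92] 0.86
(0.508, -0.262, 0.195) 15 5 [0.6  0.45 0.43 2.31 4.39 1.52 1.12] 0.54
(0.508, -0.262, 0.195) 15 10 [0.28 0.45 0.78 2.32 4.39 1.54 1.02] 0.6
(0.508, -0.262, 0.195) 15 16 [-0.05  0.54  1.16  2.32  4.39  1.6   0.89] 0.99
(0.508, -0.262, 0.195) 20 5 [0.37 0.59 0.72 2.25 4.39 1.73 1.06] 0.74
(0.508, -0.262, 0.195) 20 10 [0.17 0.61 0.95 2.26 4.39 1.74 0.98] 0.78
(0.508, -0.262, 0.195) 20 16 [-0.03  0.69  1.2   2.26  4.39  1.77  0.87] 1.03
(0.508, -0.275, 0.19) 0 5 [ 2.3   1.3  -1.45  2.4   4.3   0.2   1.87] 1.63
(0.508, -0.275, 0.19) 0 10 [ 2.27  1.01 -1.45  2.4   4.37  0.31
[... 372 characters left out ...]
0.508, -0.275, 0.19) 10 5 [0.83 0.41 0.18 2.34 4.35 1.4  1.17] 0.41
(0.508, -0.275, 0.19) 10 10 [0.72 0.33 0.29 2.34 4.39 1.31 1.08] 0.32
(0.508, -0.275, 0.19) 10 16 [0.07 0.38 0.98 2.36 4.39 1.39 0.93] 0.81
(0.508, -0.275, 0.19) 10 22 [-0.22  0.53  1.32  2.35  4.39  1.47  0.79] 1.15
(0.508, -0.275, 0.19) 15 5 [0.59 0.49 0.46 2.28 4.39 1.56 1.11] 0.57
(0.508, -0.275, 0.19) 15 10 [0.31 0.49 0.77 2.29 4.39 1.57 1.02] 0.6
(0.508, -0.275, 0.19) 15 16 [0.01 0.57 1.12 2.3  4.39 1.61 0.89] 0.94
(0.508, -0.275, 0.19) 20 5 [0.39 0.62 0.72 2.22 4.39 1.75 1.06] 0.76
(0.508, -0.275, 0.19) 20 10 [0.21 0.64 0.93 2.23 4.39 1.76 0.98] 0.77
(0.508, -0.275, 0.19) 20 16 [0.01 0.71 1.17 2.23 4.39 1.78 0.88] 1.0
```

```bash
python3 -c "
from h import *
plan([((.506,-.272,.188),point(7,11,True))])"
```

```text
-0.080 0.039 0.054 -0.002 0.070 -0.031   rows>= 0.8
```

```bash
python3 -m pendant '-0.04 0.02 0.027 0 0.035 -0.015;-0.08 0.039 0.054 0 0.07 -0.031;-0.08 0.039 0.054 0 0.07 -0.031;-0.08 0.039 0.054 0 0.07 -0.031'
python3 blade.py; python3 -c "
from h import *
plan([((.508,-.33,.20),point(-2,12,True)),((.515,-.40,.22),point(-10,14,True))])"
```

```text
time: 27.6
ee_pos: [0.5059, -0.2725, 0.1873]
eef_rot: [0.994, 0.06, -0.096, 0.004]
ft_force: [0.6, 0.9, 0.3]
width: 0.0003
t 27.6 j [0.76 0.28 0.22 2.39 4.34 1.23 1.1 ] p [ 0.5059 -0.2725  0.1873] F [0.6 0.9 0.3] w 0.0003
top 20 [[0.532, -0.232, 0.241], [0.544, -0.222, 0.244], [0.561, -0.211, 0.248]]
side 152 [[0.533, -0.25, 0.181], [0.551, -0.233, 0.208], [0.569, -0.212, 0.247]]
-0.030 0.232 -0.042 0.019 -0.012 0.102   rows>= 1.2 
0.020 0.279 -0.086 0.021 -0.023 0.091   rows>= 1.5
```

```bash
python3 -m pendant '-0.03 0.232 -0.042 0.019 -0.012 0.102;-0.03 0.232 -0.042 0.019 -0.012 0.102;-0.03 0.232 -0.042 0.019 -0.012 0.102'
python3 -m pendant '0.02 0.279 -0.086 0.021 -0.023 0.091;0.02 0.279 -0.086 0.021 -0.023 0.091;0.02 0.279 -0.086 0.021 -0.023 0.091'
python3 -c "
from path import *
log();q=np.array(r.read_state()['joint_positions']);W=[]
for pos,yaw,pi in (((.53,-.46,.30),-20,5),((.5,-.56,.38),-40,0)):
    q,e,a=ik(np.array(pos),point(yaw,pi,True),q,q,.003);print(round(e,3),round(a,3),q.round(2));W.append((pos,point(yaw,pi,True)))
plan(W)"
```

```text
time: 28.0
ee_pos: [0.5082, -0.3301, 0.2013]
eef_rot: [0.994, -0.016, -0.104, -0.0]
ft_force: [0.3, 0.6, 0.7]
width: 0.0006
time: 28.3
ee_pos: [0.5153, -0.4014, 0.2215]
eef_rot: [0.989, -0.086, -0.12, -0.009]
ft_force: [0.6, -0.1, -0.3]
width: 0.0005
t 28.3 j [0.75 0.2  0.24 2.31 4.18 0.97 0.99] p [ 0.5153 -0.4014  0.2215] F [ 0.6 -0.1 -0.3] w 0.0005
0.0 0.0 [0.71 0.16 0.22 2.28 3.9  0.93 1.08]
0.0 0.0 [0.65 0.08 0.21 2.22 3.38 0.74 1.37]
0.020 0.222 -0.328 0.021 0.103 0.116   rows>= 2.0 
-0.004 0.417 -0.321 0.010 0.058 0.233   rows>= 2.6
```

```bash
python3 -m pendant '0.02 0.222 -0.328 0.021 0.103 0.116;0.02 0.222 -0.328 0.021 0.103 0.116;0.02 0.222 -0.328 0.021 0.103 0.116'
python3 -m pendant '-0.004 0.417 -0.321 0.01 0.058 0.233;-0.004 0.417 -0.321 0.01 0.058 0.233;-0.004 0.417 -0.321 0.01 0.058 0.233;-0.004 0.417 -0.321 0.01 0.058 0.233;-0.004 0.417 -0.321 0.01 0.058 0.233'
python3 blade.py
python3 - <<'E'
from h import *
q,_,w=cam("top"); p,_,ws=cam("side"); 
for n,W in(("top",w),("side",ws)):
    v=W.reshape(-1,3); m=(v[:,2]>.156)&(v[:,2]<.166)&(v[:,0]>.52)&(v[:,0]<.612)&(abs(v[:,1]+.29)<.08); P=v[m]; print(n,"rim",P.min(0).round(4),P.max(0).round(4))
    m=(v[:,2]>.17)&(v[:,2]<.209)&(v[:,0]>.618)&(v[:,0]<.65)&(v[:,1]>-.31)&(v[:,1]<-.27);P=v[m]; print(" tab",np.percentile(P,[2,98],axis=0).round(4).tolist())
b=cv2.resize(p[90:330,230:440],(394,450),interpolation=cv2.INTER_CUBIC); a=cv2.resize(q[100:300,170:500],(400,242),interpolation=cv2.INTER_CUBIC); c=cv2.resize(q[170:260,360:430],(160,206),interpolation=cv2.INTER_CUBIC)
im=np.zeros((450,800,3),np.uint8); im[:,:394]=b; im[:242,400:]=a; im[244:,400:560]=c; cv2.imwrite("pics/m7.png",np.clip(im*1.5,0,255).astype(np.uint8))
E
```

```text
time: 28.6
ee_pos: [0.5307, -0.4595, 0.3017]
eef_rot: [0.984, -0.174, -0.041, -0.007]
ft_force: [0.9, -0.2, 0.5]
width: 0.0006
time: 29.1
ee_pos: [0.4996, -0.558, 0.3762]
eef_rot: [0.94, -0.342, -0.002, -0.0]
ft_force: [-0.1, -0.7, -0.9]
width: 0.0004
t 29.1 j [0.65 0.08 0.21 2.23 3.38 0.75 1.38] p [ 0.4996 -0.558   0.3762] F [-0.1 -0.7 -0.9] w 0.0004
top 15 [[0.533, -0.231, 0.24], [0.546, -0.222, 0.244], [0.563, -0.209, 0.246]]
side 123 [[0.533, -0.25, 0.182], [0.549, -0.233, 0.211], [0.569, -0.212, 0.246]]
top rim [ 0.5285 -0.3595  0.1564] [ 0.6111 -0.2226  0.166 ]
 tab [[0.6231, -0.302, 0.1736], [0.6365, -0.2771, 0.2083]]
side rim [ 0.5303 -0.3595  0.1561] [ 0.6116 -0.2215  0.166 ]
 tab [[0.6211, -0.3094, 0.1866], [0.6383, -0.2775, 0.2086]]
```

View pics/m7.png

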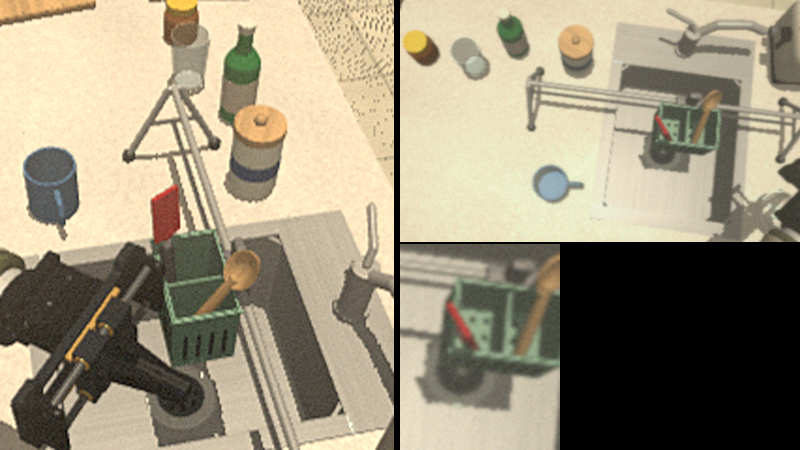

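```bash
python3 -m pendant '0 0 0 0 0 0;0 0 0 0 0 0;0 0 0 0 0 0'; python3 -c "
from bench import close_job
print(close_job())"
```

```text
time: 29.6
ee_pos: [0.4989, -0.5594, 0.3774]
eef_rot: [0.939, -0.343, -0.001, -0.001]
ft_force: [-0.0, 0.3, 0.3]
width: 0.0003
the job is handed in; nothing more can be done
None
```

The job is handed in at about 29.6 s of the 72 s allowed. I slid the cup by its tab until it hung over the drain. Then I stood the spoon in the right compartment and the spatula in the left, both handles down.

**Cup position:** the last check put the cup's rim centre at y ≈ -0.290 and its tab at y ≈ -0.289 (top camera) to -0.293 (side camera). The drain is at y ≈ -0.290. The cup's slides only along y, so I did not correct the few millimetres in x between cup and drain.

**Spatula:** on release its blade caught on the gripper fingers and hung about 25 mm too high. I closed the fingers and drew back, and it dropped. Its top then measured z ≈ 0.246, which fits a handle standing on the cup floor, and it leans on the left wall.

**Spoon:** it leans back, head up. I let it go about 9 mm above the cup floor and judged it from the pictures; I did not measure its height afterwards.

**Other checks:** wrist force read no more than about 7 N whenever I checked it. The mug, soap bottle, tumbler, honey jar and canister look undisturbed in the last picture; I did not measure them. The small bowl was out of that view, but the arm stayed well above it. The gripper ended clear of everything.

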